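# Size a dryer-roller collar on the stepped gauge and file it

## Robot

A 6-joint arm with a two-finger parallel gripper is mounted at the origin on a cart in front of the work surface, level with it; the furniture and walls round the work are solid. World frame = base frame: x ahead of the robot, y to its left, z up, the work surface at z = 0. Lengths are in m, angles in rad, forces in N, time in s.
With the tool pointing down it reaches from about 0.325 to 0.775 m from the base axis. Payload 5.5 kg.
Tool frame: the origin (TCP) lies midway between the tips of the shut fingers; the grasp point (between the pads) lies 19 mm behind it (robot.grasp_offset is the distance from the TCP to the grasp point, in m); z points along the fingers, y is the direction in which the jaws open and shut (so a half turn about z gives the same grasp; the last joint's range is limited). The gripper opens to 88 mm and grips with 3 to 60 N. Pads are 20 mm wide; open, the fingers measure 115 mm over their backs; the gripper's body (75 mm by 178 mm) begins 61 mm behind the grasp point.
Start: joints at [-1.299, 0.091, 1.231, -0, 1.82, -0.057], TCP at [0.194, -0.568, 0.184] pointing down, gripper open.
Joint ranges: [-2.87, 2.87], [-0.86, 2.18], [0.17, 2.46], [-1.51, 4.65], [0.06, 2.69], [-2.65, 2.65]. Speed limits (rad/s): [2.57, 2.57, 3.01, 3.14, 3.14, 3.14].

## Interface

Orientations are given as a unit quaternion [x, y, z, w].
In Python, from bench import robot, eyes, finish_job, spotter gives the robot as it stands. The module is installed in compiled form; this text tells all that it offers.
- The arm moves only by the tool drive_tool, never from a script. Its argument "deltas" is a list of rows, each a list of 7 numbers: the opening in per cent of the stroke, from 0 (shut) to 100 (fully open), then the shift along the world's x, y, z in cm, then the turn, a rotation vector about the world's x, y, z in rad. In form: [[hand, dx, dy, dz, ax, ay, az], ...]. A call has 1 to 20 rows; each row is the pose to reach, as a shift and turn from the pose commanded when the call began; what a row does not reach only later rows make up. A row lasts 1/8 s, in which the tool goes at most 62.5 mm and 10.7 degrees, less where a joint would pass 70% of its speed; a pose out of reach is approached as far as the arm can. A call with a gripper value outside its range is refused whole. The fingers move at their own pace and stop on an object; "squeeze" is the grip in N (left out, the last holds). Time passes only in rows, so rows that repeat a pose let the fingers close. It gives the time, the measured TCP pose, the force and the opening at its end, in the units of the state.
- robot.read_state(): the state, without advancing time (a new reading comes with each control period).
- eyes.capture(name): name is "scene" or "side" or "wrist"; returns a dict with "image" (384x512x3 uint8, red, green, blue), "fx", "fy", "cx", "cy" (pixels), "origin" and "rotation" of the camera in the world; the wrist camera has in their place "hand_eye" (4x4, takes a point from camera to tool coordinates, whose origin is the TCP and whose axes are the flange's). Camera axes: x right, y up, looking along -z (the intrinsics and any distortion apply to the point x, -y, -z); pixel columns grow to the right and rows downward; lengths in m; the calibration is good to about 2 mm. A picture is of the moment at which its call begins: read the wrist's pose just before it. There is no depth.
- finish_job(): hands the job in, once; it reports no verdict.
Trained networks look in a picture, given as the dict that the camera call returned (one of the last four; its "shot" number tells which), for a name from the list of things; names that differ only in an ending like _2 or _b are one class to them, and where a whole thing is asked for, a point or a joint stands for the part that bears it (a point fixed in the world has none). Each returns a list of dicts, best first, with "score" (0 to 1); they miss things now and then, are a little off and sometimes report something else, mostly with a low value. They report only what shows in the picture. A call takes as long as a camera call. They do not tell look-alikes from the thing itself.
- spotter.outline_of(picture, label): "mask" (384x512 bool, what is visible of it) and "extent" ([left, top, right, bottom] in pixels, round what is visible of it).
The state is a dict: "t": time; "qpos": joint angles; "qd": joint speeds; "tau": joint torques, N m; "tool_pos": TCP position; "tcp_rot": TCP orientation; "ft_force": force on the tool from outside, world axes, zero at the start; "ft_torque": the same for the moment, N m; "width": finger opening in m.
Only numpy, scipy, OpenCV 4.12 (cv2) and the standard library are available. Lean on these libraries where they do the work, as an engineer would, in place of code of your own. Each camera call takes 0.05 s, during which the arm holds its last target.

## Task

Take the bearing collar that stands on the rubber mat, slide it down over the tapered step gauge and press it gently home until it sits on the step that stops it, pushing the drag rider down with it. Read which step that is, lift the collar off and stand it in the tray compartment with the same number of pips (one for the top step, two for the middle, three for the lowest). Leave the rider at its reading and the two spare collars, the mug and the roll of tape alone.

Things in the scene. Friction and masses are not known exactly. Their poses are not given: they have to be found in the camera images.
- collar_a: plain steel bearing collar: a ring 48 mm outside, 30 mm tall, 0.06 to 0.11 kg, upright. Origin: centre of its underside, z along its axis. Three look alike outside; the bores are 23, 29 and 35 mm: the gauge tells which is which. The one on the rubber mat at the start is to be sized; the two on the plywood board are spares
- collar_b: plain steel bearing collar: a ring 48 mm outside, 30 mm tall, 0.06 to 0.11 kg, upright. Origin: centre of its underside, z along its axis. Three look alike outside; the bores are 23, 29 and 35 mm: the gauge tells which is which. The one on the rubber mat at the start is to be sized; the two on the plywood board are spares
- collar_c: plain steel bearing collar: a ring 48 mm outside, 30 mm tall, 0.06 to 0.11 kg, upright. Origin: centre of its underside, z along its axis. Three look alike outside; the bores are 23, 29 and 35 mm: the gauge tells which is which. The one on the rubber mat at the start is to be sized; the two on the plywood board are spares
- mat: thin black rubber mat 110 x 110 x 3 mm, fixed; origin: centre of its underside. The collar to size stands on it, within 25 mm of its middle
- board: thin plywood board 90 x 170 x 3 mm, fixed; origin: centre of its underside. The two spare collars stand on it and stay there
- axis (a point): on the axis of the gauge's upright stepped steel taper, at worktop level. From its tip down: nose 11 mm long, 8 to 19 mm wide, land of 20 mm (14 mm long), top step, land of 26 mm (20 mm long), middle step, land of 32 mm (20 mm long), lowest step on a 38 mm foot; steps are flat shoulders. The taper is clamped higher or lower in the base: tip 105 to 119 mm above the worktop, steps 25, 45 and 65 mm below the tip
- gauge: the gauge's fixed grey base, 140 x 90 x 12 mm, from -45 to +95 mm along its x; origin on the taper's axis at worktop level. A guide rod 112 mm tall stands 62 mm from the axis on its +x side (roughly away from the robot): grip the collar along the base's y. A collar stops with its underside on its step. Press it home slowly, by feel, to about 10 N: over 30 N, even as a knock, spoils it; the rider alone takes 3 N
- scale (a point): middle of the scale plate behind the guide rod, 67 mm above the worktop: zones of 1, 2, 3 pips from the top. A collar home on the top step (23 mm bore) has its underside 80 to 94 mm above the worktop, on the middle step (29 mm) 60 to 74, on the lowest (35 mm) 40 to 54. It has 1.5 mm play round its last land; more off-centre it snags on a higher step: shift it 1 to 2 mm each way and feel if it goes on down
- rider (a joint): drag rider, m: a flat aluminium ring (42 mm inside, 58 outside, 4 thick) round the taper on an arm from the guide rod. 0: its top is 100 mm above the worktop; grows downward to 0.064. Starts at 0 to 0.005, slides with about 3 N of friction, stays where left. The collar pushes it with its underside; it reads 0.006 to 0.020 for a collar home on the top step, 0.026 to 0.040 middle, 0.046 to 0.060 lowest
- tray: grey plastic sorting tray 216 x 80 mm, fixed, floor 4 to 5 mm thick, walls only 12 mm high and 4 mm thick, three compartments of about 67 x 72 mm in a row along its x; 1, 2 or 3 white pips on each floor along both long walls, one pip at the end towards the robot. Origin: centre of its underside
- slot_1 (a point): middle of the floor of the tray compartment with 1 pip, for a collar that stops on the top step; 5 mm above the worktop
- slot_2 (a point): middle of the floor of the tray compartment with 2 pips, for a collar that stops on the middle step; 5 mm above the worktop
- slot_3 (a point): middle of the floor of the tray compartment with 3 pips, for a collar that stops on the lowest step; 5 mm above the worktop
- mug: mug with a handle, 82 mm across, 97 mm tall, loose bystander; origin: centre of its underside
- tape: roll of brown tape lying flat, 92 mm across, 48 mm tall, loose bystander; origin: centre of its underside
Mind the look-alikes: they are no part of the job. Of the things shaped like the tray, the grey one is meant.

How it is judged:
On the way:
1. the collar is pressed home on the step that stops it: upright, centred within 4 mm, the rider in that step's zone, with more than 5 N on the gauge (the rider alone takes 3 N) (((horizontal distance between collar_a and gauge below 0.004 m and angle between collar_a's own z axis and vertical below 0.12 rad and contact force between collar_a and gauge above 5 N and value of joint rider between 0.003 and 0.023 m) or (horizontal distance between collar_b and gauge below 0.004 m and angle between collar_b's own z axis and vertical below 0.12 rad and contact force between collar_b and gauge above 5 N and value of joint rider between 0.023 and 0.043 m) or (horizontal distance between collar_c and gauge below 0.004 m and angle between collar_c's own z axis and vertical below 0.12 rad and contact force between collar_c and gauge above 5 N and value of joint rider between 0.043 and 0.063 m))), for 0.2 s.
At the end, for the whole second after the job is handed in: The collar from the mat stands upright and at rest in the compartment of its step (axis within 16 mm of the middle), the rider reads that step (0.003 to 0.023, 0.023 to 0.043 or 0.043 to 0.063), and the two spares are on their board (within 75 mm of its middle) (((horizontal distance between collar_a and slot_1 below 0.016 m and height (world z) of collar_a below 0.01 m and angle between collar_a's own z axis and vertical below 0.12 rad and linear speed of collar_a below 0.02 m/s and value of joint rider between 0.003 and 0.023 m and horizontal distance between each of collar_b, collar_c and board below 0.075 m) or (horizontal distance between collar_b and slot_2 below 0.016 m and height (world z) of collar_b below 0.01 m and angle between collar_b's own z axis and vertical below 0.12 rad and linear speed of collar_b below 0.02 m/s and value of joint rider between 0.023 and 0.043 m and horizontal distance between each of collar_a, collar_c and board below 0.075 m) or (horizontal distance between collar_c and slot_3 below 0.016 m and height (world z) of collar_c below 0.01 m and angle between collar_c's own z axis and vertical below 0.12 rad and linear speed of collar_c below 0.02 m/s and value of joint rider between 0.043 and 0.063 m and horizontal distance between each of collar_a, collar_b and board below 0.075 m))); the robot touches nothing.
It fails at once if a collar is pressed on the gauge with more than 30 N (contact force between any of collar_a, collar_b, collar_c and gauge above 30 N).
It fails at once if the robot handles a spare collar on the plywood board ((contact force between collar_a and the arm above 1 N and horizontal distance between collar_a and board below 0.07 m and height (world z) of collar_a below 0.02 m) or (contact force between collar_b and the arm above 1 N and horizontal distance between collar_b and board below 0.07 m and height (world z) of collar_b below 0.02 m) or (contact force between collar_c and the arm above 1 N and horizontal distance between collar_c and board below 0.07 m and height (world z) of collar_c below 0.02 m)).
It fails at once if the mug is moved more than 30 mm or tipped (distance of mug from where it was at the start of the episode above 0.03 m or angle between mug's own z axis and vertical above 0.4 rad).
It fails at once if the tape is moved more than 30 mm or tipped (distance of tape from where it was at the start of the episode above 0.03 m or angle between tape's own z axis and vertical above 0.4 rad).
It also fails if it takes over 66 s, if anything falls off the work surface, if the arm or the gripper's body presses on something with over 40 N, if the wrist force passes 120 N, or if a joint passes its speed limit or range.

## Working session

There is one attempt and no reset: what is moved stays moved. The work goes in short steps, Python scripts to look and compute and a tool call to move; the robot and the scene stay as the last step left them, time stands still between calls to the robot, and variables do not carry over. Pictures are saved under pics/ and viewed, and the job is handed in when it is done.

Besides the shell and the picture viewer there is one more tool, called after ">>>" in YAML: its name, and indented under it one key for each argument. drive_tool: Moves the arm, as the interface text tells. Its arguments: {"type":"object","properties":{"deltas":{"type":"array"},"squeeze":{"type":"number"}},"required":["deltas"]}

```bash
mkdir -p pics; ls; cat > h.py <<'E'
import numpy as np, cv2, pickle
from bench import robot, eyes, finish_job, spotter
def save(p,n): cv2.imwrite('pics/'+n, cv2.cvtColor(p['image'],cv2.COLOR_RGB2BGR))
E
python3 - <<'E'
from h import *
print(robot.read_state())
for n in('scene','side','wrist'):
    p=eyes.capture(n); save(p,n+'0.png'); pickle.dump(p,open(n+'0.pkl','wb'))
    print({k:v for k,v in p.items() if k!='image'})
E
```

```text
pics
{'t': 0.0, 'qpos': array([-1.29870181e+00,  9.18088754e-02,  1.23186393e+00, -1.25030210e-05,
        1.81978686e+00, -5.67196656e-02]), 'qd': array([-0.00053062,  0.00172801, -0.00093888, -0.0005564 , -0.00061662,
        0.00060293]), 'tau': array([ 7.43804480e-05, -4.46458447e+01, -4.06440032e+01,  6.97732461e-02,
        2.96293467e-02, -1.64545149e-04]), 'tool_pos': array([ 0.19363734, -0.56751045,  0.18294927]), 'tcp_rot': array([ 9.86515390e-01,  1.63665860e-01, -1.06357876e-04, -9.27448494e-04]), 'ft_force': array([0.24613746, 0.68861637, 0.31758964]), 'ft_torque': array([-0.0239099 ,  0.00039302, -0.02005929]), 'width': 0.08747265406680296}
{'fx': 428.58717519884624, 'fy': 428.58717519884624, 'cx': 250.2843021298102, 'cy': 189.74173865682505, 'origin': array([-0.57756851, -0.58266048,  0.6720577 ]), 'rotation': array([ 0.48749997, -0.26371873, -0.40162263,  0.72903736]), 'shot': 1}
{'fx': 426.45329083648875, 'fy': 426.45329083648875, 'cx': 255.96439572636916, 'cy': 195.46924871892736, 'origin': array([-0.08329632, -1.05056852,  0.6119207 ]), 'rotation': array([ 0.55512577, -0.14737538, -0.19065454,  0.79609467]), 'shot': 2}
{'fx': 268.1462433487412, 'fy': 268.1462433487412, 'cx': 254.9986612562815, 'cy': 193.87445678982823, 'hand_eye': array([[-3.97842960e-05,  9.69440596e-01,  2.45326171e-01,
         6.56104325e-02],
       [ 9.99999715e-01,  2.23653187e-04, -7.21627839e-04,
         1.04095412e-03],
       [-7.54443302e-04,  2.45326072e-01, -9.69440328e-01,
        -2.00432513e-01],
       [ 0.00000000e+00,  0.00000000e+00,  0.00000000e+00,
         1.00000000e+00]]), 'shot': 3}
```

View pics/scene0.png

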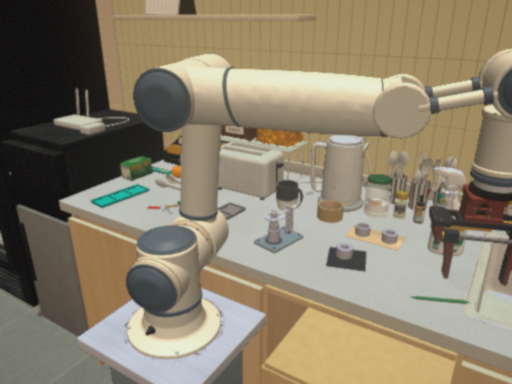

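View pics/side0.png

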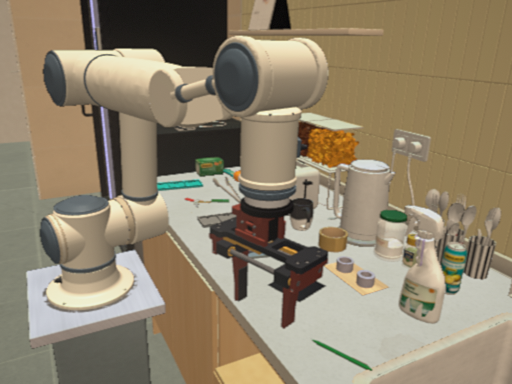

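View pics/wrist0.png

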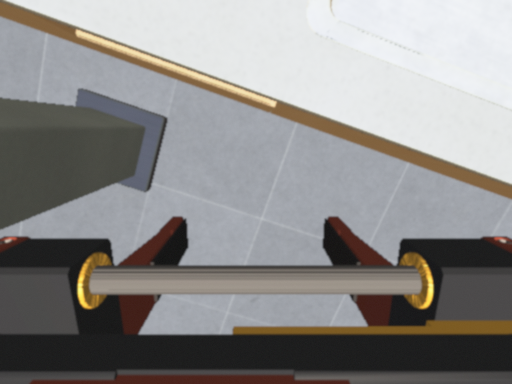

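The scene picture shows the gauge at about (277,232), the mat with its collar at (345,252), and the board with the spares at (375,236). The tape is at (331,210) and the mug is behind the gauge at (287,195). The grey tray is partly hidden at (230,210), and the teal tray at (120,196) is the look-alike.

```bash
cat >> h.py <<'E'
from scipy.spatial.transform import Rotation as R
def pose(p,st=None):
    if 'hand_eye' in p:
        T=np.eye(4);T[:3,:3]=R.from_quat(st['tcp_rot']).as_matrix();T[:3,3]=st['tool_pos']
        T=T@p['hand_eye'];return T[:3,3],T[:3,:3]
    return p['origin'],R.from_quat(p['rotation']).as_matrix()
def ray(p,uv,st=None):
    o,M=pose(p,st);u,v=uv
    return o,M@np.array([(u-p['cx'])/p['fx'],-(v-p['cy'])/p['fy'],-1])
def onz(p,uv,z,st=None):
    o,d=ray(p,uv,st);return o+d*(z-o[2])/d[2]
def proj(p,X,st=None):
    o,M=pose(p,st);c=M.T@(np.asarray(X)-o)
    return np.array([p['cx']+p['fx']*c[0]/-c[2],p['cy']-p['fy']*c[1]/-c[2]])
E
python3 - <<'E'
from h import *
for n in('scene','side'):
    p=eyes.capture(n)
    for l in('collar_a','mat','board','gauge','tray','mug','tape'):
        for r in spotter.outline_of(p,l)[:4]:
            if r['score']<.2: continue
            m=r['mask'];ys,xs=np.nonzero(m);c=(xs.mean(),ys.mean())
            z={'collar_a':.018,'mat':.003,'board':.003,'gauge':.012,'tray':.005,'mug':.05,'tape':.03}[l]
            print(n,l,round(r['score'],2),r['extent'],np.round(onz(p,c,z),3))
E
python3 - <<'E'
import cv2
a=cv2.imread('pics/scene0.png')[150:290,190:430]
cv2.imwrite('pics/scene0z.png',cv2.resize(a,None,fx=3.3,fy=3.3,interpolation=cv2.INTER_CUBIC))
E
```

```text
scene collar_a 0.76 [332.5, 243.4, 355.6, 257.7] [ 0.493 -0.222  0.018]
scene collar_a 0.59 [380.7, 229.6, 398.7, 245.1] [ 0.651 -0.31   0.018]
scene collar_a 0.59 [352.0, 223.6, 370.5, 237.8] [ 0.649 -0.223  0.018]
scene mat 0.88 [324.2, 248.3, 367.6, 270.1] [ 0.471 -0.24   0.003]
scene board 0.93 [347.9, 225.4, 404.2, 251.5] [ 0.642 -0.273  0.003]
scene board 0.67 [332.2, 242.5, 352.8, 262.3] [ 0.517 -0.214  0.003]
scene gauge 0.94 [254.2, 205.7, 304.2, 256.0] [0.506 0.005 0.012]
scene tray 0.95 [90.3, 183.8, 150.0, 204.4] [0.451 0.69  0.005]
scene tray 0.84 [215.3, 200.8, 246.4, 222.0] [0.57  0.241 0.005]
scene mug 0.87 [275.4, 180.5, 305.7, 208.3] [0.716 0.081 0.05 ]
scene mug 0.68 [381.9, 228.4, 396.0, 243.9] [ 0.588 -0.324  0.05 ]
scene tape 0.76 [319.3, 202.7, 344.8, 222.8] [ 0.702 -0.089  0.03 ]
scene tape 0.54 [326.3, 247.2, 366.9, 272.0] [ 0.43  -0.255  0.03 ]
scene tape 0.44 [381.5, 227.4, 399.7, 242.8] [ 0.629 -0.314  0.03 ]
side collar_a 0.74 [247.8, 251.1, 268.2, 258.0] [ 0.456 -0.061  0.018]
side collar_a 0.55 [356.9, 270.2, 373.9, 288.0] [ 0.657 -0.308  0.018]
side collar_a 0.48 [332.4, 255.4, 353.5, 274.6] [ 0.657 -0.22   0.018]
side mat 0.54 [267.4, 282.5, 327.1, 302.0] [ 0.485 -0.256  0.003]
side board 0.71 [325.7, 261.8, 384.6, 297.1] [ 0.648 -0.278  0.003]
side board 0.46 [270.3, 287.1, 323.6, 301.9] [ 0.482 -0.257  0.003]
side tray 0.7 [194.1, 211.0, 230.9, 226.9] [0.459 0.274 0.005]
side tray 0.57 [155.5, 180.4, 203.1, 192.9] [0.464 0.692 0.005]
side tray 0.49 [355.9, 270.3, 374.7, 285.2] [ 0.674 -0.289  0.005]
side mug 0.8 [291.8, 199.3, 310.6, 231.5] [0.712 0.087 0.05 ]
side tape 0.63 [318.1, 227.6, 345.5, 251.1] [ 0.712 -0.09   0.03 ]
```

View pics/scene0z.png

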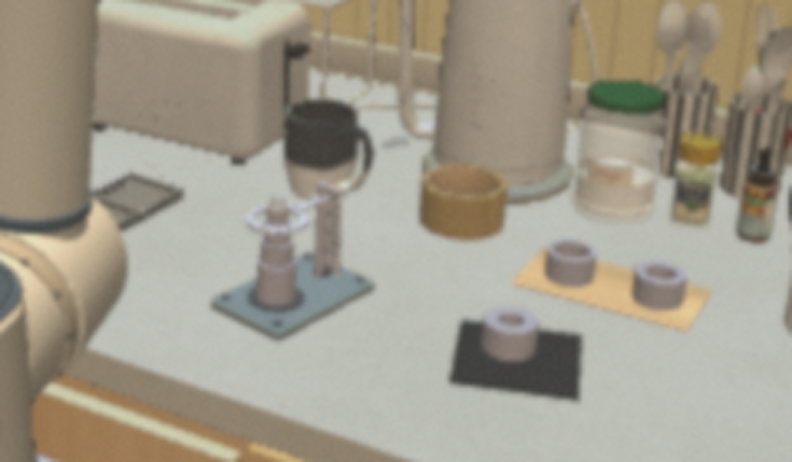

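The zoomed scene shows the rider ring near the taper tip, the guide rod behind it, and the mug behind the rod. The collar on the mat is clear to grasp from above.

```bash
python3 - <<'E'
from h import *
p=pickle.load(open('scene0.pkl','rb'))
f=lambda u,v,z:onz(p,(190+u/3.3,150+v/3.3),z)
A=f(212,302,.012);B=f(280,334,.012);C=f(372,287,.012);D=f(310,254,.012)
for X in(A,B,C,D):print(X.round(3))
d=(C-B)+(D-A);print('yaw',np.arctan2(d[1],d[0]),np.linalg.norm(d)/2)
d=(A-B)+(D-C);print('yaw y',np.arctan2(d[1],d[0]),np.linalg.norm(d)/2)
x=(C-B)+(D-A);x/=np.linalg.norm(x);m=(A+B+C+D)/4
print('axis',m-.025*x, 'tip px', f(277,200,.112), 'taper base', f(275,300,.012))
# mat corners
for q in((460,322),(582,335),(578,398),(450,382)):print(f(*q,.003).round(3))
#tray visible corners
for q in((133,174),(183,192),(125,230)):print('tray',f(*q,.012).round(3))
E
```

```text
[0.407 0.037 0.012]
[ 0.39  -0.046  0.012]
[ 0.512 -0.077  0.012]
[0.54  0.005 0.012]
yaw -0.24457628151570898 0.13173529900395717
yaw y 1.3036615792085584 0.08574778675210142
axis [ 0.43809646 -0.01415968  0.012     ] tip px [ 0.44900182 -0.00735371  0.112     ] taper base [ 0.44132745 -0.01119533  0.012     ]
[ 0.51  -0.169  0.003]
[ 0.547 -0.272  0.003]
[ 0.445 -0.303  0.003]
[ 0.411 -0.202  0.003]
tray [0.606 0.267 0.012]
tray [0.596 0.193 0.012]
tray [0.487 0.194 0.012]
```

>>> drive_tool:
  deltas:
    - [100,2.5,3.7,1.5,0,0,-0.06]
    - [100,6,9,3,0,0,-0.15]
    - [100,10,14.5,4,0,0,-0.25]
    - [100,14,20,4.7,0,0,-0.35]
    - [100,18,25.5,4.7,0,0,-0.45]
    - [100,22,31,4.7,0,0,-0.55]
    - [100,25.6,36,4.7,0,0,-0.58]
    - [100,25.6,36,4.7,0,0,-0.58]
    - [100,25.6,36,4.7,0,0,-0.58]

```text
t: 2.08
tool_pos: [0.4505, -0.2065, 0.2311]
tcp_rot: [0.992, -0.124, 0.0, -0.0]
ft_force: [-0.1, -0.9, 0.0]
width: 0.0883
```

```bash
python3 - <<'E'
from h import *
st=robot.read_state();print(st['t'],st['tool_pos'],st['qpos'],st['ft_force'])
p=eyes.capture('wrist');save(p,'w1.png');pickle.dump((p,st),open('w1.pkl','wb'))
for l in('collar_a','mat'):
    for r in spotter.outline_of(p,l)[:3]:
        print(l,r['score'],r['extent'])
p=eyes.capture('scene');save(p,'s1.png');pickle.dump(p,open('s1.pkl','wb'))
a=p['image'][150:290,150:390,::-1]
cv2.imwrite('pics/s1z.png',cv2.resize(a,None,fx=3.3,fy=3.3,interpolation=cv2.INTER_CUBIC))
E
```

```text
2.075 [ 0.45048871 -0.20645435  0.23105211] [-4.98476437e-01 -1.73993434e-01  1.40492884e+00  1.14531872e-04
  1.91060639e+00  1.32011223e+00] [-0.06760671 -0.90874072  0.013094  ]
collar_a 0.93 [210.5, 0.0, 248.1, 45.7]
collar_a 0.9 [274.8, 0.0, 310.2, 30.3]
collar_a 0.64 [242.4, 120.8, 271.5, 156.1]
mat 0.98 [219.2, 94.0, 309.1, 186.8]
```

View pics/w1.png

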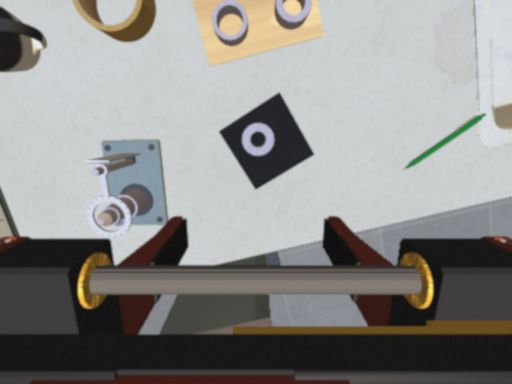

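View pics/s1z.png

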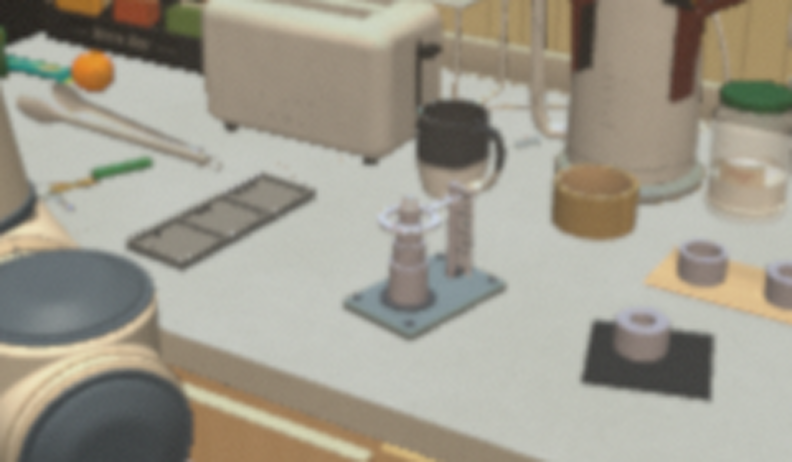

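The wrist picture shows the mat collar with its ring top at about (258,139), the gauge base at (103–167, 140–222) and the taper tip at about (107,218). The scene crop now shows the whole grey tray, from (128,243) to (315,190).

```bash
python3 - <<'E'
from h import *
p,st=pickle.load(open('w1.pkl','rb'))
a=p['image'][90:240,80:320,::-1]
cv2.imwrite('pics/w1z.png',cv2.resize(a,None,fx=3.3,fy=3.3,interpolation=cv2.INTER_CUBIC))
for n,q,z in (('A',(103,141),.012),('B',(159,139),.012),('C',(167,222),.012),('tip',(107,218),.112),('collar top',(258,139),.033),('tape',(110,0),.048)):
    print(n,onz(p,q,z,st).round(4))
s=pickle.load(open('s1.pkl','rb'))
f=lambda u,v,z:onz(s,(150+u/3.3,150+v/3.3),z)
T=[f(128,243,.012),f(183,266,.012),f(315,190,.012),f(262,175,.012)]
for t in T:print(t.round(4))
print('tray ctr',np.mean(T,0), np.linalg.norm(T[2]-T[1]),np.linalg.norm(T[1]-T[0]))
print('collar',f(642,322,.033),'tip', f(408,202,.112))
E
```

```text
A [0.5502 0.0076 0.012 ]
B [ 0.532  -0.0769  0.012 ]
C [ 0.4008 -0.0452  0.012 ]
tip [ 0.4515 -0.0164  0.112 ]
collar top [ 0.4957 -0.2241  0.033 ]
tape [ 0.7066 -0.0864  0.048 ]
[0.3931 0.2886 0.012 ]
[0.3835 0.2101 0.012 ]
[0.6002 0.196  0.012 ]
[0.6021 0.2687 0.012 ]
tray ctr [0.49474904 0.2408229  0.012     ] 0.21708208725020434 0.07907301725095289
collar [ 0.48431154 -0.22498232  0.033     ] tip [ 0.44481961 -0.00868197  0.112     ]
```

View pics/w1z.png

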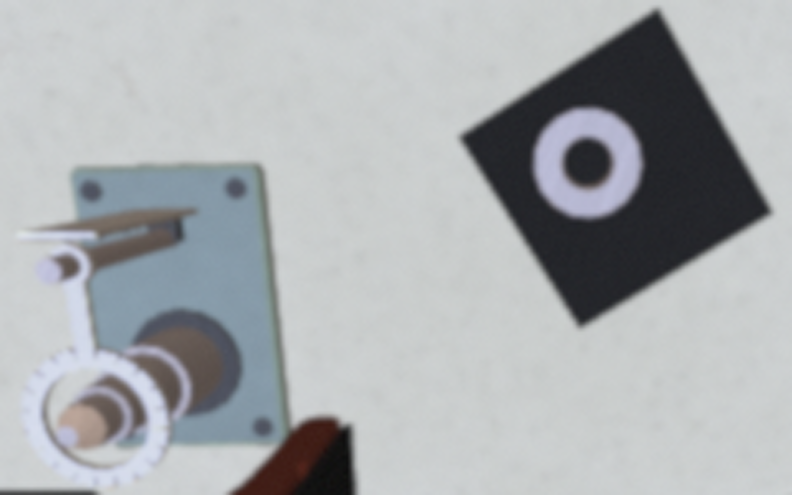

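>>> drive_tool:
  deltas:
    - [100,2,-1,-4,0,0,0]
    - [100,3.5,-1.8,-9,0,0,0]
    - [100,3.5,-1.8,-11,0,0,0]
    - [100,3.5,-1.8,-11,0,0,0]

```text
t: 2.78
tool_pos: [0.4833, -0.226, 0.1199]
tcp_rot: [0.992, -0.126, -0.001, -0.001]
ft_force: [-0.0, 0.1, 1.3]
width: 0.0878
```

```bash
cat >>h.py <<'E'
def circ(p,st,m,z):
    cs,_=cv2.findContours(m.astype(np.uint8),cv2.RETR_EXTERNAL,cv2.CHAIN_APPROX_NONE)
    c=max(cs,key=cv2.contourArea)[:,0].astype(float)
    P=np.array([onz(p,q,z,st)[:2] for q in c])
    A=np.c_[2*P,np.ones(len(P))];s=np.linalg.lstsq(A,(P**2).sum(1),rcond=None)[0]
    return s[:2],np.sqrt(s[2]+s[:2]@s[:2])
E
python3 - <<'E'
from h import *
st=robot.read_state();print(st['t'],st['tool_pos'])
p=eyes.capture('wrist');save(p,'w2.png');pickle.dump((p,st),open('w2.pkl','wb'))
for r in spotter.outline_of(p,'collar_a')[:3]:
    print(r['score'],r['extent'])
E
```

```text
2.775 [ 0.48333953 -0.22598551  0.11993283]
0.9 [271.7, 1.5, 320.3, 33.4]
0.8 [225.8, 154.6, 267.8, 197.8]
0.67 [179.1, 0.0, 235.4, 52.8]
```

View pics/w2.png

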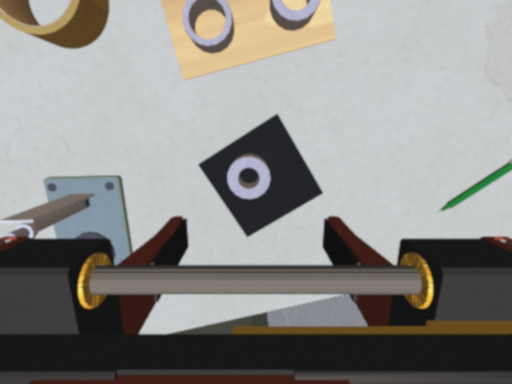

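```bash
python3 - <<'E'
from h import *
for n in('w1','w2'):
    p,st=pickle.load(open(n+'.pkl','rb'))
    g=p['image'].astype(int).min(2); m=np.zeros(g.shape,bool)
    if n=='w1': m[115:165,235:285]=g[115:165,235:285]>130
    else: m[150:203,222:277]=g[150:203,222:277]>130
    # limit to inside mat
    nn,l,s,c=cv2.connectedComponentsWithStats(m.astype(np.uint8)); 
    i=[k for k in range(1,nn) if 200<s[k,4] and 20<s[k,2]<48]
    print(s[1:],i)
    for k in i: print(n,circ(p,st,l==k,.033), c[k])
E
```

```text
[[235 115   9   6  30]
 [242 123  32  33 633]
 [235 158   5   7  21]] [2]
w1 (array([ 0.49579043, -0.2234906 ]), np.float64(0.02277379188702328)) [257.57819905 138.81990521]
[[ 227  157   43   42 1090]
 [ 222  200    2    3    4]] [1]
w2 (array([ 0.49609454, -0.22331159]), np.float64(0.022902256101517846)) [248.26146789 177.18623853]
```

>>> drive_tool:
  deltas:
    - [100,1.1,0.2,-3,0,0,0]
    - [100,1.1,0.2,-6,0,0,0]
    - [100,1.1,0.2,-6,0,0,0]
    - [100,1.1,0.2,-6,0,0,0]

```text
t: 3.38
tool_pos: [0.4967, -0.2245, 0.0639]
tcp_rot: [0.992, -0.125, 0.002, 0.001]
ft_force: [-0.5, 0.5, 0.8]
width: 0.0879
```

```bash
python3 - <<'E'
from h import *
st=robot.read_state();print(st['t'],st['tool_pos'],st['ft_force'])
p=eyes.capture('wrist');save(p,'w3.png');pickle.dump((p,st),open('w3.pkl','wb'))
print(robot.read_state()['tool_pos'])
g=p['image'].astype(int).min(2); m=g>130
nn,l,s,c=cv2.connectedComponentsWithStats(m.astype(np.uint8))
for k in range(1,nn):
    if s[k,4]>500: print(s[k],c[k],circ(p,st,l==k,.033))
E
```

```text
3.375 [ 0.49671919 -0.22446293  0.06390555] [-0.53619351  0.53576246  0.82565143]
[ 0.49690805 -0.22453864  0.0640526 ]
[     0      0    512    265 106440] [262.92964111 116.35273393] (array([ 0.53675848, -0.23544227]), np.float64(0.16551308002992599))
[ 227  178   52   51 1549] [252.23628147 202.75080697] (array([ 0.49609314, -0.22336111]), np.float64(0.0229265216259557))
[ 260  229   72   36 1287] [302.50971251 252.61227661] (array([ 0.43754403, -0.25314491]), np.float64(0.023420659242935748))
[ 139  294  229   40 7495] [249.039493   312.21294196] (array([ 0.36566412, -0.19003236]), np.float64(0.07411102706470074))
```

View pics/w3.png

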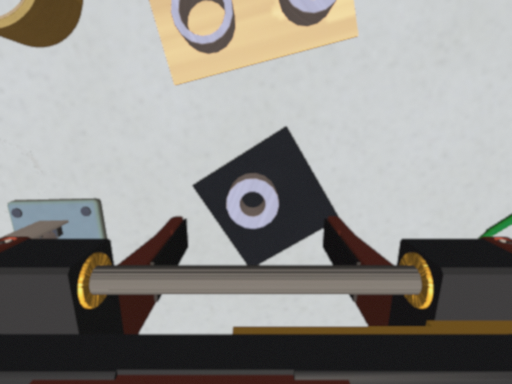

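>>> drive_tool:
  deltas:
    - [100,0,0.1,-2.5,0,0,0]
    - [100,0,0.1,-5.2,0,0,0]
    - [100,0,0.1,-5.2,0,0,0]
    - [50,0,0.1,-5.2,0,0,0]
    - [40,0,0.1,-5.2,0,0,0]
    - [40,0,0.1,-5.2,0,0,0]
    - [40,0,0.1,-5.2,0,0,0]
    - [40,0,0.1,-5.2,0,0,0]
  squeeze: 40

```text
t: 4.42
tool_pos: [0.4958, -0.2229, 0.0091]
tcp_rot: [0.992, -0.125, 0.0, -0.0]
ft_force: [-0.3, 0.8, 0.7]
width: 0.0416
```

```bash
python3 - <<'E'
from h import *
st=robot.read_state();print(st['t'],st['tool_pos'],st['width'],st['ft_force'])
p=eyes.capture('wrist');save(p,'w4.png');pickle.dump((p,st),open('w4.pkl','wb'))
s=eyes.capture('scene')
a=s['image'][190:310,240:440,::-1]
cv2.imwrite('pics/s4z.png',cv2.resize(a,None,fx=3.8,fy=3.8,interpolation=cv2.INTER_CUBIC))
print(robot.read_state()['width'])
E
```

```text
4.425 [ 0.49576062 -0.22286601  0.00912461] 0.04162442961163573 [-0.31390935  0.76105089  0.7290573 ]
0.036172953320880906
```

View pics/w4.png

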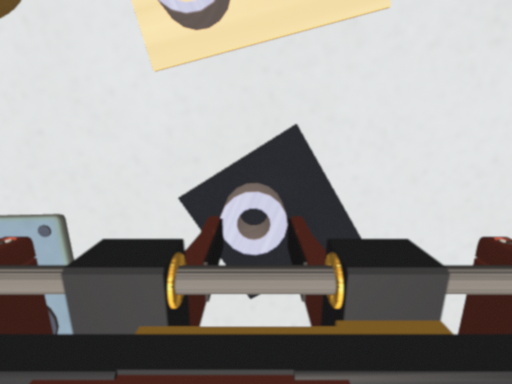

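View pics/s4z.png

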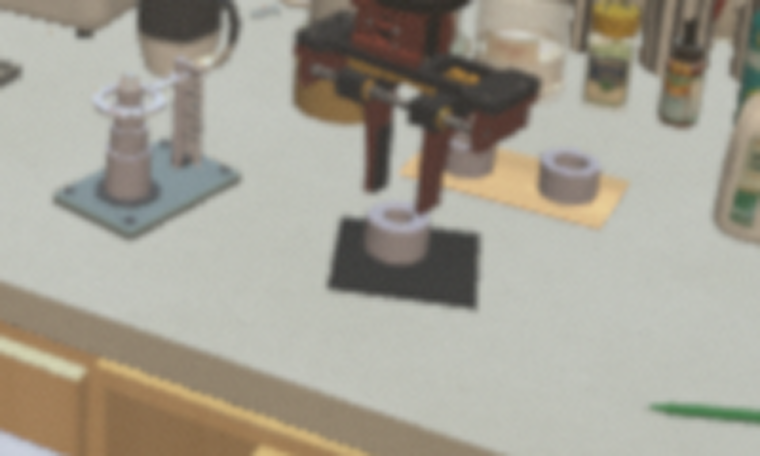

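The gripper did not close on the collar: its width has passed 48 mm. In the scene crop the tips sit behind and above the collar at (375,190) and (428,210), with the collar at (398,235). I'll compare the calibrations.

```bash
python3 - <<'E'
from h import *
s=eyes.capture('scene');st=robot.read_state();print(st['tool_pos'],st['width'])
save(s,'s5.png');pickle.dump((s,st),open('s5.pkl','wb'))
d=eyes.capture('side');save(d,'d5.png');pickle.dump((d,st),open('d5.pkl','wb'))
w=eyes.capture('wrist');save(w,'w5.png');pickle.dump((w,st),open('w5.pkl','wb'))
Rm=R.from_quat(st['tcp_rot']).as_matrix()
for c,n in((s,'s5'),(d,'d5'),(w,'w5')):
    im=c['image'][:,:,::-1].copy()
    for k,col in ((1,(0,0,255)),(-1,(0,255,0))):
        X=st['tool_pos']+Rm[:,1]*k*st['width']/2
        q=proj(c,X,st);print(n,k,q.round(1))
        cv2.drawMarker(im,tuple(int(v) for v in q.round()),col,cv2.MARKER_CROSS,7,1)
    q=proj(c,[.496,-.2234,.033],st);cv2.drawMarker(im,tuple(int(v) for v in q.round()),(255,0,255),cv2.MARKER_CROSS,7,1)
    u,v=proj(c,st['tool_pos'],st).astype(int);u=max(u,80);v=min(max(v,60),320)
    a=im[max(v-60,0):v+60,u-80:u+80];cv2.imwrite('pics/'+n+'z.png',cv2.resize(a,None,fx=4.5,fy=4.5,interpolation=cv2.INTER_CUBIC))
E
```

```text
[ 0.49573014 -0.22284886  0.00898701] 0.03526634135159018
s5 1 [349.6 255. ]
s5 -1 [339.7 250.5]
d5 1 [299.4 283.7]
d5 -1 [295.2 276.9]
w5 1 [275.4 213.3]
w5 -1 [230.5 213.3]
```

View pics/s5z.png

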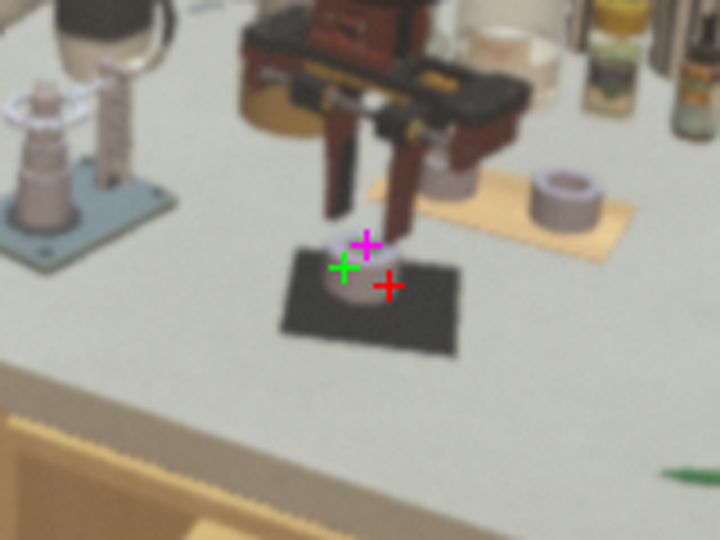

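View pics/d5z.png

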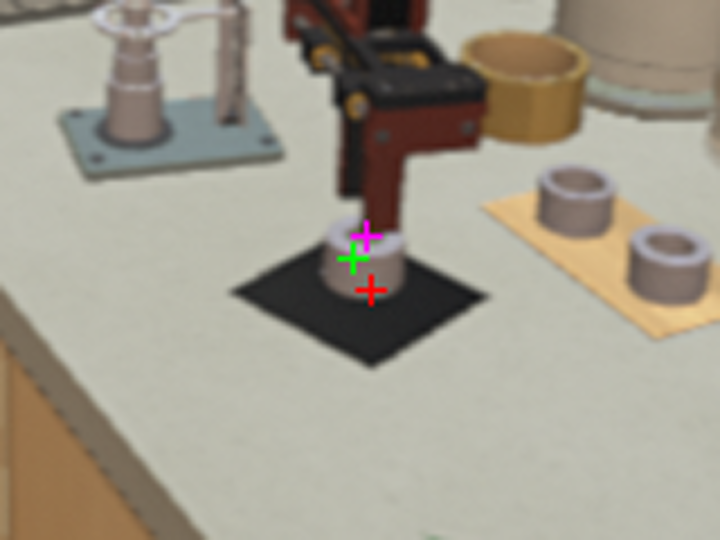

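View pics/w5z.png

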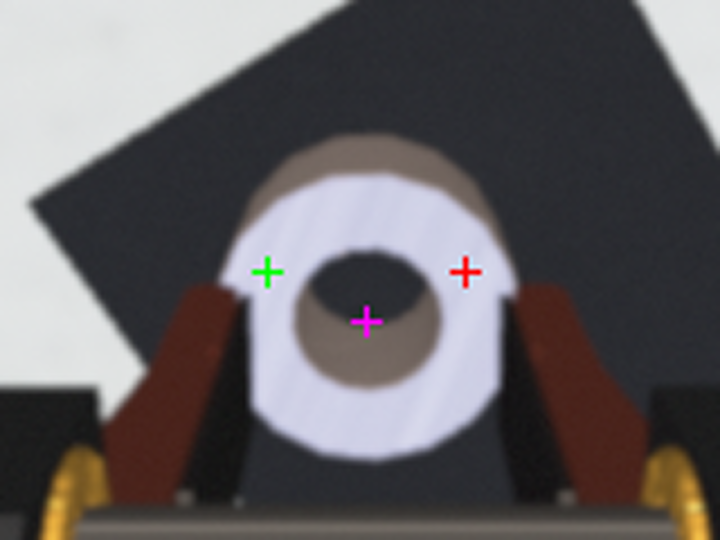

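```bash
python3 - <<'E'
from h import *
s,st=pickle.load(open('s5.pkl','rb'));d,_=pickle.load(open('d5.pkl','rb'));w,_=pickle.load(open('w5.pkl','rb'))
def tri(rs):
    A=np.zeros((3,3));b=np.zeros(3)
    for o,v in rs:
        v=v/np.linalg.norm(v);P=np.eye(3)-np.outer(v,v);A+=P;b+=P@o
    x=np.linalg.solve(A,b);return x,[np.linalg.norm(np.cross(x-o,v/np.linalg.norm(v))) for o,v in rs]
def px(c,u,v):
    q=proj(c,st['tool_pos'],st).astype(int);uu=max(q[0],80);vv=min(max(q[1],60),320)
    return (uu-80+(u+.5)/4.5-.5, vv-60+(v+.5)/4.5-.5)
print(px(s,0,0),px(d,0,0),px(w,0,0))
# right (camera near) finger tip bottom centre: scene (398,240) side (382,230) 
print('near tip',tri([ray(s,px(s,398,241)),ray(d,px(d,383,231))]))
print('far tip',tri([ray(s,px(s,338,217)),ray(d,px(d,350,196))]))
print('collar top',tri([ray(s,px(s,362,244)),ray(d,px(d,364,237))]))
print('collar top all',tri([ray(s,px(s,362,244)),ray(d,px(d,364,237)),ray(w,px(w,368,318),st)]))
# expected wrist px separation of tips vs depth
o,M=pose(w,st);print(o, st['tool_pos'])
for z in(0,.01,.02,.03,.04,.05):
    Rm=R.from_quat(st['tcp_rot']).as_matrix()
    print(z,[proj(w,st['tool_pos']-Rm[:,2]*z+k*Rm[:,1]*st['width']/2,st).round(1) for k in(1,-1)])
print('obs',px(w,240,295),px(w,505,295))
E
```

```text
(np.float64(263.6111111111111), np.float64(191.61111111111111)) (np.float64(216.61111111111111), np.float64(219.61111111111111)) (np.float64(171.61111111111111), np.float64(152.61111111111111))
near tip (array([ 0.49327745, -0.24312069,  0.04545678]), [np.float64(0.0028398018519593775), np.float64(0.002839801851959353)])
far tip (array([ 0.49813179, -0.20029483,  0.04697668]), [np.float64(0.001913025257742281), np.float64(0.0019130252577423228)])
collar top (array([ 0.49790729, -0.21841668,  0.03034193]), [np.float64(0.00020472651978488028), np.float64(0.000204726519784674)])
collar top all (array([ 0.49548457, -0.22140123,  0.03215579]), [np.float64(0.0020230127599162044), np.float64(0.0006164038357436412), np.float64(0.0019726134443034896)])
[ 0.55965385 -0.24081117  0.20941303] [ 0.49573014 -0.22284886  0.00898701]
0 [array([275.4, 213.3]), array([230.5, 213.3])]
0.01 [array([276.4, 217.5]), array([229.4, 217.5])]
0.02 [array([277.5, 222.1]), array([228.1, 222.1])]
0.03 [array([278.7, 227.2]), array([226.6, 227.3])]
0.04 [array([280.1, 233. ]), array([225., 233.])]
0.05 [array([281.6, 239.3]), array([223.3, 239.4])]
obs (np.float64(224.94444444444446), np.float64(218.16666666666669)) (np.float64(283.8333333333333), np.float64(218.16666666666669))
```

The triangulated fingertips are at z≈0.046, about 37 mm higher than the reported TCP. They agree with it in xy. The collar is untouched. I'll open, go down in small steps and check the real tip height again.

>>> drive_tool:
  deltas:
    - [100,0,0,0,0,0,0]
    - [100,0,0,0,0,0,0]
    - [100,0,0,0,0,0,0]
    - [100,0,0,0,0,0,0]
    - [100,0,0,-1,0,0,0]
    - [100,0,0,-1.5,0,0,0]
    - [100,0,0,-1.5,0,0,0]

```text
t: 5.55
tool_pos: [0.4951, -0.2226, -0.007]
tcp_rot: [0.992, -0.125, -0.001, -0.0]
ft_force: [-0.6, -0.2, -0.1]
width: 0.0877
```

```bash
python3 - <<'E'
from h import *
st=robot.read_state();print(st['t'],st['tool_pos'],st['width'],st['ft_force'])
s=eyes.capture('scene');d=eyes.capture('side');w=eyes.capture('wrist')
pickle.dump((s,d,w,st),open('k6.pkl','wb'))
ims=[cv2.resize(x['image'][a:a+110,b:b+130,::-1],None,fx=3,fy=3,interpolation=cv2.INTER_CUBIC) for x,a,b in((s,190,280),(d,215,235))]
cv2.imwrite('pics/k6.png',np.hstack(ims));save(w,'w6.png')
E
```

```text
5.55 [ 0.49512262 -0.22255399 -0.00704334] 0.0877453827392194 [-0.56087921 -0.171114   -0.05330177]
```

View pics/k6.png

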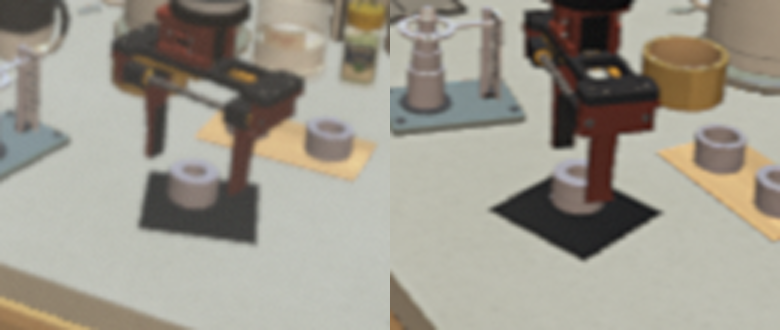

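View pics/w6.png

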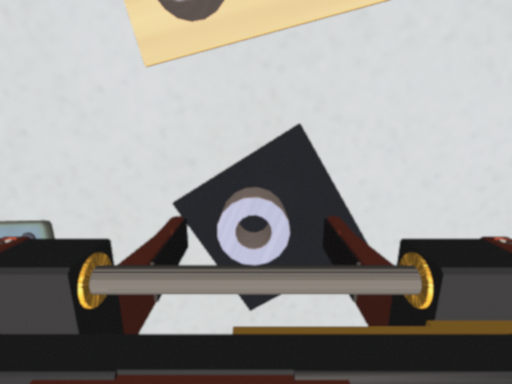

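>>> drive_tool:
  deltas:
    - [100,0,0,-0.8,0,0,0]
    - [100,0,0,-1.6,0,0,0]
    - [100,0,0,-1.8,0,0,0]
    - [100,0,0,-1.8,0,0,0]

```text
t: 6.2
tool_pos: [0.4955, -0.2228, -0.0243]
tcp_rot: [0.992, -0.125, -0.0, -0.0]
ft_force: [-0.2, -0.3, 0.1]
width: 0.0878
```

```bash
cat > look.py <<'E'
from h import *
import sys
n=sys.argv[1]; A=[int(x) for x in sys.argv[2:6]]
st=robot.read_state();print(st['t'],st['tool_pos'].round(4),st['width'],st['ft_force'].round(2))
s=eyes.capture('scene');d=eyes.capture('side');w=eyes.capture('wrist')
pickle.dump((s,d,w,st),open(n+'.pkl','wb'))
ims=[cv2.resize(x['image'][a:a+110,b:b+130,::-1],None,fx=3,fy=3,interpolation=cv2.INTER_CUBIC) for x,a,b in((s,A[1],A[0]),(d,A[3],A[2]))]
cv2.imwrite('pics/'+n+'.png',np.hstack(ims));save(w,n+'w.png')
E
python3 look.py k7 280 190 235 215
```

```text
6.2 [ 0.4955 -0.2228 -0.0243] 0.0877653950214889 [-0.23 -0.32  0.05]
```

View pics/k7.png

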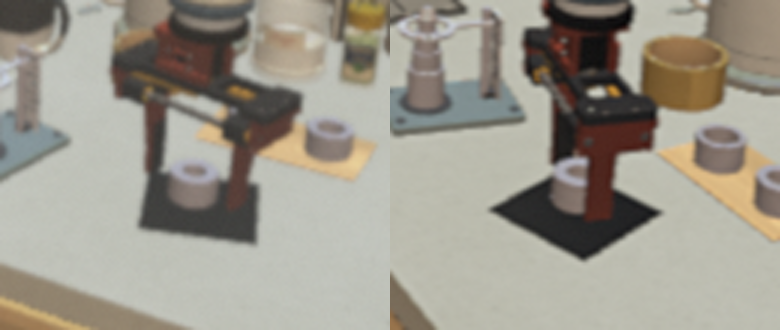

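```bash
cat >>h.py <<'E'
def tri(rs):
    A=np.zeros((3,3));b=np.zeros(3)
    for o,v in rs:
        v=v/np.linalg.norm(v);P=np.eye(3)-np.outer(v,v);A+=P;b+=P@o
    x=np.linalg.solve(A,b);return x.round(4),[round(np.linalg.norm(np.cross(x-o,v/np.linalg.norm(v))),4) for o,v in rs]
E
python3 - <<'E'
from h import *
s,d,w,st=pickle.load(open('k7.pkl','rb'))
f=lambda a,b:tri([ray(s,(280+a[0]/3-.3,190+a[1]/3-.3)),ray(d,(235+(b[0]-390)/3-.3,215+b[1]/3-.3))])
print(f((235,208),(598,219)))
print(f((192,170),(574,170)),'collar top')
E
```

```text
(array([ 0.4876, -0.2663,  0.0094]), [np.float64(0.0028), np.float64(0.0028)])
(array([ 0.4922, -0.2192,  0.0333]), [np.float64(0.0017), np.float64(0.0017)]) collar top
```

>>> drive_tool:
  deltas:
    - [60,0,0,0,0,0,0]
    - [40,0,0,0,0,0,0]
    - [40,0,0,0,0,0,0]
    - [40,0,0,0,0,0,0]
    - [40,0,0,0,0,0,0]
    - [40,0,0,0,0,0,0]
  squeeze: 40

```text
t: 7.1
tool_pos: [0.4957, -0.2228, -0.024]
tcp_rot: [0.992, -0.125, -0.0, -0.0]
ft_force: [-0.4, 0.6, 0.5]
width: 0.0477
```

>>> drive_tool:
  deltas:
    - [40,0,0,2,0,0,0]
    - [40,0,0,6,0,0,0]
    - [40,0,0,11,0,0,0]
    - [40,-1,2,16,0,0,0]
    - [40,-3,7,16,0,0,0]
    - [40,-5,12,16,0,0,0]
    - [40,-8,17,16,0,0,0]
    - [40,-10,21,16,0,0,0]
    - [40,-10.6,22.6,16,0,0,0]
    - [40,-10.6,22.6,16,0,0,0]
    - [40,-10.6,22.6,16,0,0,0]

```text
t: 8.48
tool_pos: [0.3901, 0.0026, 0.1367]
tcp_rot: [0.992, -0.125, 0.001, 0.0]
ft_force: [-0.1, 0.5, -1.0]
width: 0.0474
```

```bash
python3 look.py k8 210 150 180 150
```

```text
8.475 [0.3901 0.0026 0.1367] 0.04736005816133194 [-0.09  0.48 -0.98]
```

View pics/k8.png

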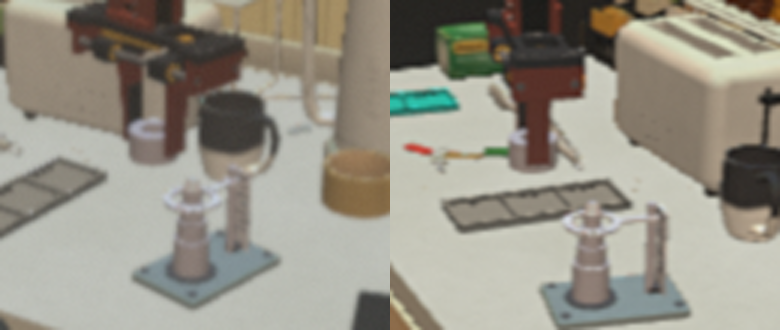

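View pics/k8w.png

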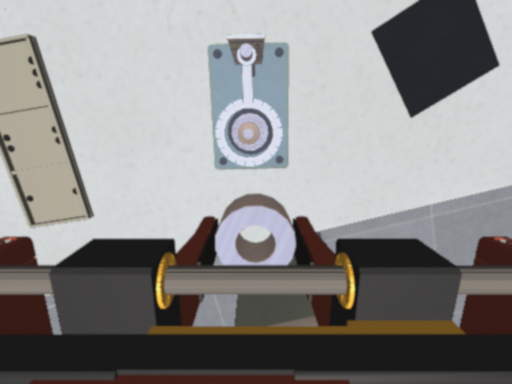

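The wrist view is clear: taper tip at (248,131), rider ring round it, guide rod at (247,54), held collar at (256,240), and the tray at left with one pip at its near end.

```bash
python3 - <<'E'
from h import *
s,d,w,st=pickle.load(open('k8.pkl','rb'))
a=w['image'][20:190,180:320,::-1];cv2.imwrite('pics/w8z.png',cv2.resize(a,None,fx=3.5,fy=3.5,interpolation=cv2.INTER_CUBIC))
a=w['image'][180:275,190:320,::-1];cv2.imwrite('pics/w8c.png',cv2.resize(a,None,fx=5,fy=5,interpolation=cv2.INTER_CUBIC))
g=w['image'].astype(int);m=(g.min(2)>165)&(g[:,:,2]>g[:,:,0]+4);
m2=np.zeros_like(m);m2[90:170,210:290]=m[90:170,210:290]
nn,l,ss,c=cv2.connectedComponentsWithStats(m2.astype(np.uint8))
for k in range(1,nn):
    if ss[k,4]>40: print(ss[k],c[k],circ(w,st,l==k,.098))
a=cv2.imread('pics/k8.png')
E
```

```text
[ 215   90   68   77 1875] [248.24266667 129.96213333] (array([ 0.45090317, -0.0087793 ]), np.float64(0.029304383765738424))
[288  90   2  34  50] [288.32 106.32] (array([ 0.46016319, -0.05707853]), np.float64(0.013142424768007492))
[232 114  36  36 588] [250.31802721 130.43197279] (array([ 0.4506465 , -0.00967797]), np.float64(0.014903777626479932))
[210 118   4  29  86] [211.18604651 133.10465116] (array([0.4577924, 0.0211698]), np.float64(0.007293994117873443))
[244 129   9  10  73] [247.8630137  133.43835616] (array([ 0.44953513, -0.00796191]), np.float64(0.0037553515193453437))
[210 151   6  19  62] [212.27419355 160.59677419] (array([0.43413887, 0.0271879 ]), np.float64(0.005233693781885913))
```

View pics/w8z.png

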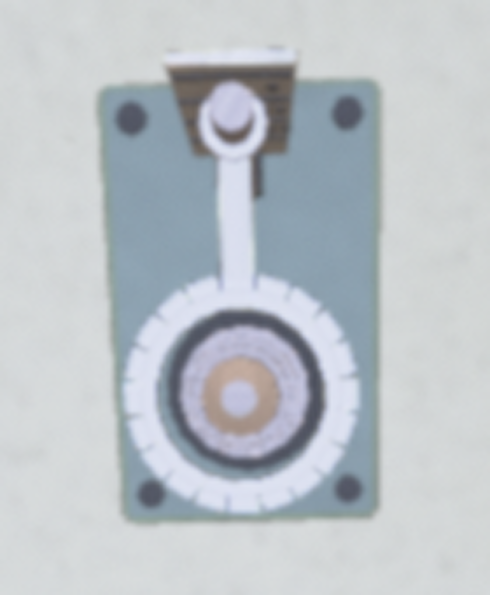

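View pics/w8c.png

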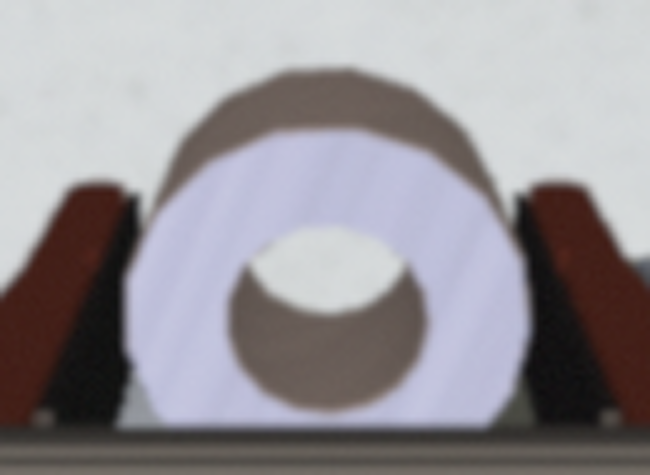

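```bash
python3 - <<'E'
from h import *
s,d,w,st=pickle.load(open('k8.pkl','rb'))
Z=lambda u,v:(180+(u+.5)/3.5-.5,20+(v+.5)/3.5-.5)
C=[onz(w,Z(*q),.012,st) for q in((100,85),(380,80),(378,518),(125,520))]
x=(C[0]-C[3])+(C[1]-C[2]);y=(C[0]-C[1])+(C[3]-C[2]);print('yaw',np.arctan2(x[1],x[0]),np.arctan2(y[1],y[0])-np.pi/2,'len',np.linalg.norm(x)/2,np.linalg.norm(y)/2)
xh=x/np.linalg.norm(x);print('axis from base',(np.mean(C,0)-.025*xh).round(4))
for z in(.105,.112,.119):print('tip',z,onz(w,Z(238,398),z,st).round(4))
for z in(.080,.087,.094):print('shoulder1',z,onz(w,Z(241,394),z,st).round(4))
print('foot', onz(w,Z(247,389),.03,st).round(4))
Rm=R.from_quat(st['tcp_rot']).as_matrix();yaw=np.arctan2(Rm[1,0],Rm[0,0]);print('toolyaw',yaw)
B=(190+327.5/5-.5,180+318.5/5-.5)
c=onz(w,B,st['tool_pos'][2]+.057,st);print('collar',c.round(4),'rel tool',(Rm.T@(c-st['tool_pos'])).round(4))
# scene/side tri of tip and collar top centre
f=lambda a,b:tri([ray(s,(210+a[0]/3-.3,150+a[1]/3-.3)),ray(d,(180+(b[0]-390)/3-.3,150+b[1]/3-.3))])
print('tip tri',f((190,182),(593,205)))
print('collar low edge centre', f((150,160),(531,166)))
# tray corners in wrist
print('tilt',Rm[:,2])
E
```

```text
yaw -0.22844274067551185 -0.2394631563723697 len 0.13759633462067664 0.08796492976506011
axis from base [ 0.4499 -0.0091  0.012 ]
tip 0.105 [ 0.4498 -0.008   0.105 ]
tip 0.112 [ 0.4499 -0.0082  0.112 ]
tip 0.119 [ 0.45   -0.0085  0.119 ]
shoulder1 0.08 [ 0.4502 -0.0083  0.08  ]
shoulder1 0.087 [ 0.4503 -0.0085  0.087 ]
shoulder1 0.094 [ 0.4504 -0.0087  0.094 ]
foot [ 0.4505 -0.0092  0.03  ]
toolyaw -0.2514892714110769
collar [0.3903 0.0009 0.1937] rel tool [ 0.0007  0.0016 -0.057 ]
tip tri (array([ 0.455 , -0.0007,  0.1106]), [np.float64(0.0018), np.float64(0.0018)])
collar low edge centre (array([0.3909, 0.0079, 0.1589]), [np.float64(0.0026), np.float64(0.0026)])
tilt [ 9.76909634e-04 -4.80254366e-04 -9.99999408e-01]
```

>>> drive_tool:
  deltas:
    - [40,3,-0.5,0,0,0,0]
    - [40,6,-1,0,0,0,0]
    - [40,6,-0.95,-1.5,0,0,0]
    - [40,6,-0.95,-3,0,0,0]
    - [40,6,-0.95,-3.7,0,0,0]
    - [40,6,-0.95,-3.7,0,0,0]

```text
t: 9.38
tool_pos: [0.4489, -0.0063, 0.0983]
tcp_rot: [0.992, -0.125, -0.001, 0.0]
ft_force: [-0.3, 0.1, -0.5]
width: 0.0475
```

```bash
python3 look.py k9 210 150 180 150
```

```text
9.375 [ 0.4489 -0.0063  0.0983] 0.04752149802245396 [-0.33  0.12 -0.48]
```

View pics/k9.png

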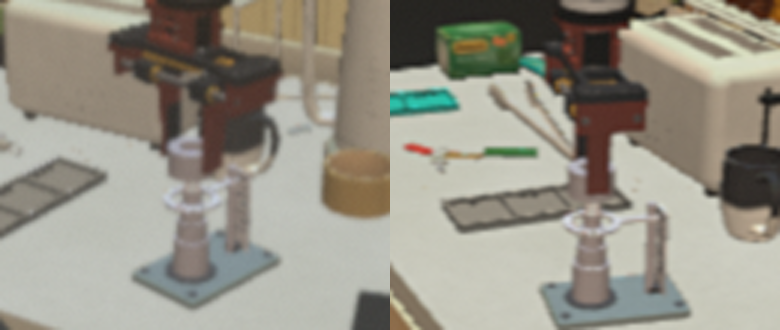

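View pics/k9w.png

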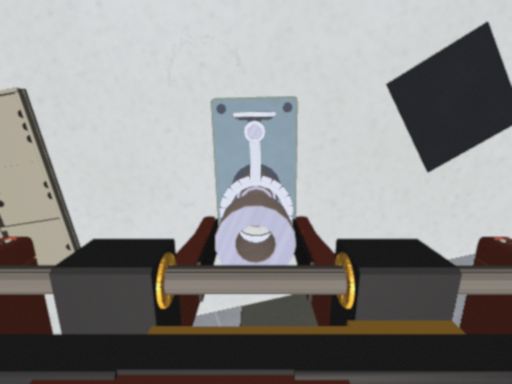

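```bash
python3 - <<'E'
from h import *
s,d,w,st=pickle.load(open('k9.pkl','rb'))
ims=[cv2.resize(x['image'][a:a+60,b:b+50,::-1],None,fx=8,fy=8,interpolation=cv2.INTER_CUBIC) for x,a,b in((s,190,250),(d,195,222))]
cv2.imwrite('pics/k9z.png',np.hstack(ims))
a=w['image'][165:275,190:320,::-1];cv2.imwrite('pics/w9c.png',cv2.resize(a,None,fx=5,fy=5,interpolation=cv2.INTER_CUBIC))
E
```

```text
(no output)
```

View pics/k9z.png

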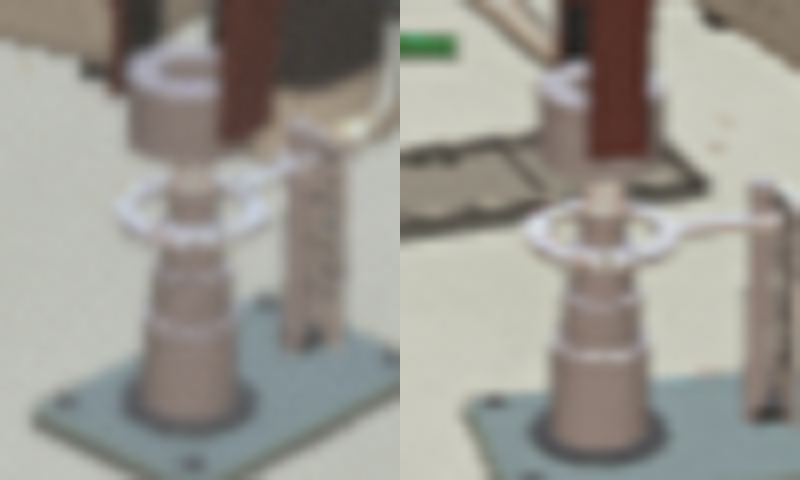

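View pics/w9c.png

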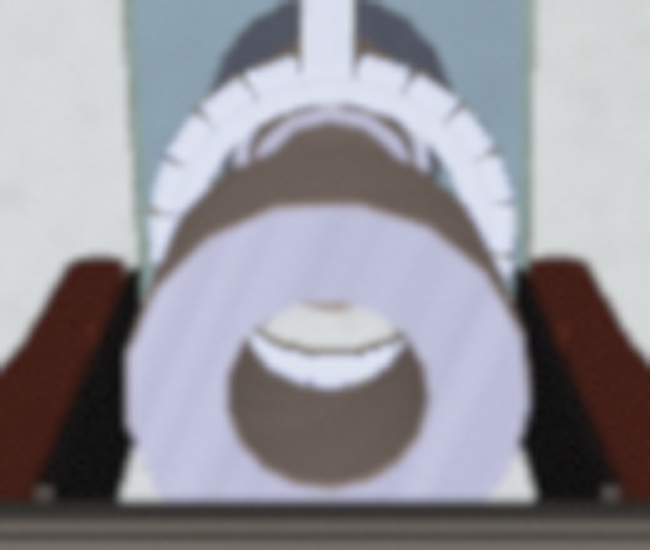

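```bash
python3 - <<'E'
from h import *
s,d,w,st=pickle.load(open('k9.pkl','rb'))
print(robot.read_state()['tool_pos'])
X=np.array([.45,-.0086,.14]);J=[]
for c in(s,d):
    J.append([(proj(c,X+e)-proj(c,X))[0]/.001 for e in(np.array([.001,0,0]),np.array([0,.001,0]))])
    q=[proj(c,[.45,-.0086,z])[0] for z in(.03,.112,.14)];print('axis cols',np.array(q).round(2))
J=np.array(J);print(J);print(np.linalg.solve(J,[-10/8,5/8]))
E
```

```text
[ 0.4498932  -0.00633573  0.09979483]
axis cols [274.07 274.46 274.6 ]
axis cols [246.51 246.93 247.08]
[[ 164.23325995 -289.47797805]
 [ 301.95032141 -152.06454303]]
[0.00594235 0.00768947]
```

>>> drive_tool:
  deltas:
    - [40,0,-0.06,-0.2,0,0,0]
    - [40,0,-0.06,-0.4,0,0,0]
    - [40,0,-0.06,-0.6,0,0,0]
    - [40,0,-0.06,-0.8,0,0,0]
    - [40,0,-0.06,-1.0,0,0,0]
    - [40,0,-0.06,-1.1,0,0,0]
    - [40,0,-0.06,-1.2,0,0,0]
    - [40,0,-0.06,-1.3,0,0,0]
    - [40,0,-0.06,-1.3,0,0,0]

```text
t: 10.65
tool_pos: [0.4497, -0.007, 0.086]
tcp_rot: [0.992, -0.125, -0.0, -0.0]
ft_force: [-0.9, 0.6, -1.6]
width: 0.0475
```

```bash
cat > z.py <<'E'
from h import *
import sys
n=sys.argv[1]
st=robot.read_state();print(st['t'],st['tool_pos'].round(4),st['width'],st['ft_force'].round(2),st['ft_torque'].round(2))
s=eyes.capture('scene');d=eyes.capture('side')
ims=[cv2.resize(x['image'][a:a+60,b:b+50,::-1],None,fx=8,fy=8,interpolation=cv2.INTER_CUBIC) for x,a,b in((s,190,250),(d,195,222))]
cv2.imwrite('pics/'+n+'.png',np.hstack(ims)); pickle.dump((s,d,st),open(n+'.pkl','wb'))
st=robot.read_state();print(st['tool_pos'].round(4),st['ft_force'].round(2))
E
python3 z.py z10
```

```text
10.65 [ 0.4497 -0.007   0.086 ] 0.04750722515951433 [-0.93  0.64 -1.64] [ 0.08 -0.01  0.01]
[ 0.4498 -0.007   0.0861] [-0.7   0.14 -1.31]
```

View pics/z10.png

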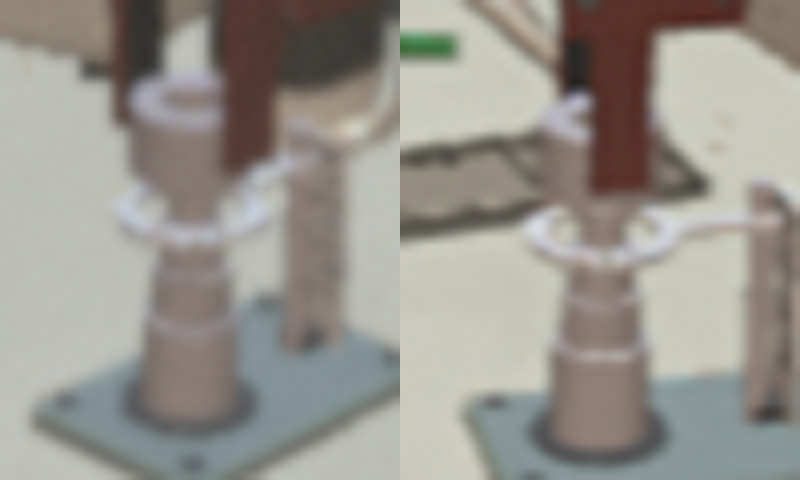

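The collar is now round the nose with no contact force. I'll continue in 1 mm rows.

>>> drive_tool:
  deltas:
    - [40,0,0,-0.1,0,0,0]
    - [40,0,0,-0.2,0,0,0]
    - [40,0,0,-0.3,0,0,0]
    - [40,0,0,-0.4,0,0,0]
    - [40,0,0,-0.5,0,0,0]
    - [40,0,0,-0.6,0,0,0]
    - [40,0,0,-0.7,0,0,0]
    - [40,0,0,-0.7,0,0,0]

```text
t: 11.75
tool_pos: [0.4497, -0.007, 0.0789]
tcp_rot: [0.992, -0.125, -0.0, -0.0]
ft_force: [-0.6, -0.3, -1.8]
width: 0.0475
```

>>> drive_tool:
  deltas:
    - [40,0,0,-0.1,0,0,0]
    - [40,0,0,-0.2,0,0,0]
    - [40,0,0,-0.3,0,0,0]
    - [40,0,0,-0.4,0,0,0]
    - [40,0,0,-0.4,0,0,0]

```text
t: 12.38
tool_pos: [0.4497, -0.007, 0.0749]
tcp_rot: [0.992, -0.125, -0.0, 0.0]
ft_force: [0.3, 0.2, -1.2]
width: 0.0477
```

>>> drive_tool:
  deltas:
    - [40,0,0,-0.1,0,0,0]
    - [40,0,0,-0.2,0,0,0]
    - [40,0,0,-0.3,0,0,0]
    - [40,0,0,-0.3,0,0,0]

```text
t: 12.88
tool_pos: [0.4497, -0.0069, 0.0719]
tcp_rot: [0.992, -0.125, -0.0, -0.0]
ft_force: [-0.4, -0.4, -0.9]
width: 0.0473
```

```bash
python3 z.py z11
```

```text
12.875 [ 0.4497 -0.0069  0.0719] 0.04730480968188532 [-0.42 -0.36 -0.87] [ 0.02 -0.05  0.  ]
[ 0.4497 -0.007   0.072 ] [ 0.16 -0.37 -1.29]
```

View pics/z11.png

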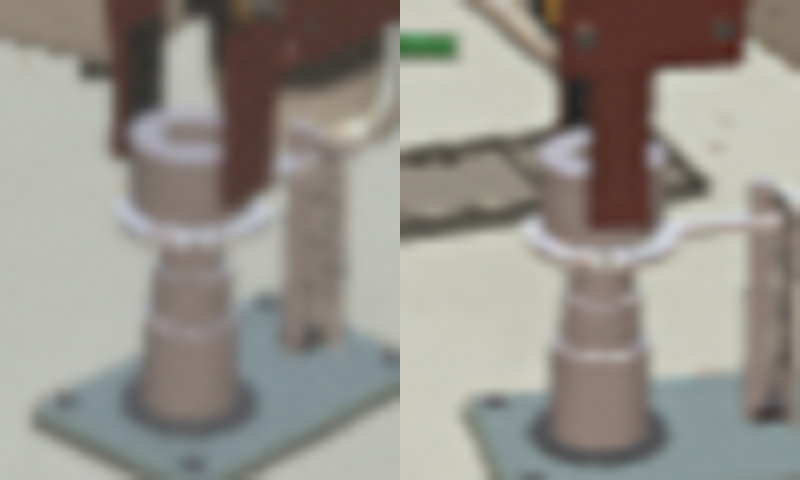

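>>> drive_tool:
  deltas:
    - [40,0,0,-0.05,0,0,0]
    - [40,0,0,-0.1,0,0,0]
    - [40,0,0,-0.15,0,0,0]
    - [40,0,0,-0.2,0,0,0]
    - [40,0,0,-0.25,0,0,0]
    - [40,0,0,-0.3,0,0,0]

```text
t: 13.72
tool_pos: [0.4498, -0.007, 0.0692]
tcp_rot: [0.992, -0.125, 0.0, 0.0]
ft_force: [-0.7, -0.4, 0.9]
width: 0.048
```

>>> drive_tool:
  deltas:
    - [40,0,0,-0.05,0,0,0]
    - [40,0,0,-0.1,0,0,0]
    - [40,0,0,-0.15,0,0,0]
    - [40,0,0,-0.2,0,0,0]

```text
t: 14.22
tool_pos: [0.4498, -0.007, 0.067]
tcp_rot: [0.992, -0.125, 0.0, 0.0]
ft_force: [-1.2, -0.6, 1.1]
width: 0.0473
```

>>> drive_tool:
  deltas:
    - [40,0,0,-0.05,0,0,0]
    - [40,0,0,-0.1,0,0,0]
    - [40,0,0,-0.15,0,0,0]
    - [40,0,0,-0.2,0,0,0]

```text
t: 14.72
tool_pos: [0.4498, -0.007, 0.0658]
tcp_rot: [0.992, -0.125, 0.0, 0.0]
ft_force: [-3.1, 0.6, 7.8]
width: 0.0476
```

>>> drive_tool:
  deltas:
    - [40,-0.05,0,0.02,0,0,0]
    - [40,-0.1,0,0.02,0,0,0]
    - [40,-0.1,0,0.02,0,0,0]

```text
t: 15.1
tool_pos: [0.4497, -0.007, 0.0658]
tcp_rot: [0.992, -0.125, 0.001, -0.0]
ft_force: [3.5, -0.6, 4.0]
width: 0.0477
```

```bash
python3 z.py z12
```

```text
15.1 [ 0.4497 -0.007   0.0658] 0.047706478740553435 [ 3.54 -0.57  3.97] [ 0.15 -0.58  0.01]
[ 0.4496 -0.007   0.0658] [3.4  0.29 3.96]
```

View pics/z12.png

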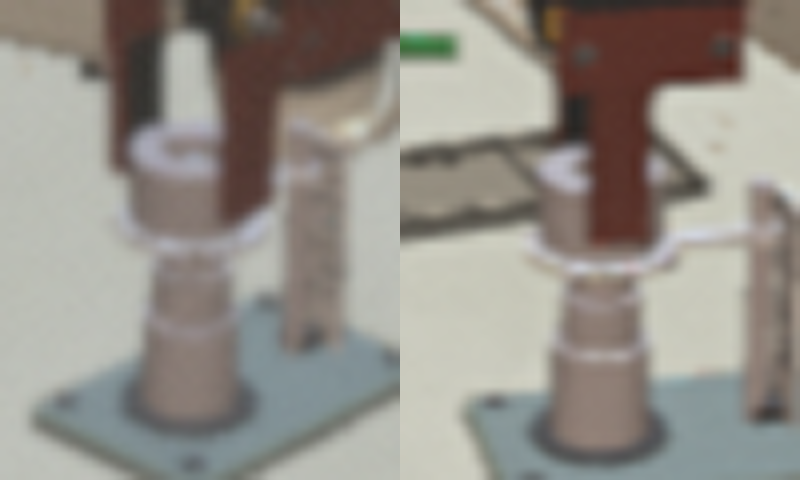

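```bash
python3 - <<'E'
from h import *
s,d,w,st=pickle.load(open('k8.pkl','rb'))
out=[]
for tip in(.107,.1125,.118):
  for c,n in((s,(190,250)),(d,(195,222))):
    im=cv2.resize(c['image'][n[0]:n[0]+60,n[1]:n[1]+50,::-1],None,fx=5,fy=5,interpolation=cv2.INTER_CUBIC)
    for r,z in((.004,0),(.0095,.011),(.013,.025),(.016,.045),(.019,.065)):
        P=np.array([proj(c,[.45+r*np.cos(t),-.0086+r*np.sin(t),tip-z]) for t in np.linspace(0,6.283,30)])
        P=((P-[n[1],n[0]]+.5)*5-.5).astype(np.int32);cv2.polylines(im,[P],True,(0,0,255),1)
    out.append(im)
cv2.imwrite('pics/m.png',np.vstack([np.hstack(out[::2]),np.hstack(out[1::2])]))
E
```

```text
(no output)
```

View pics/m.png

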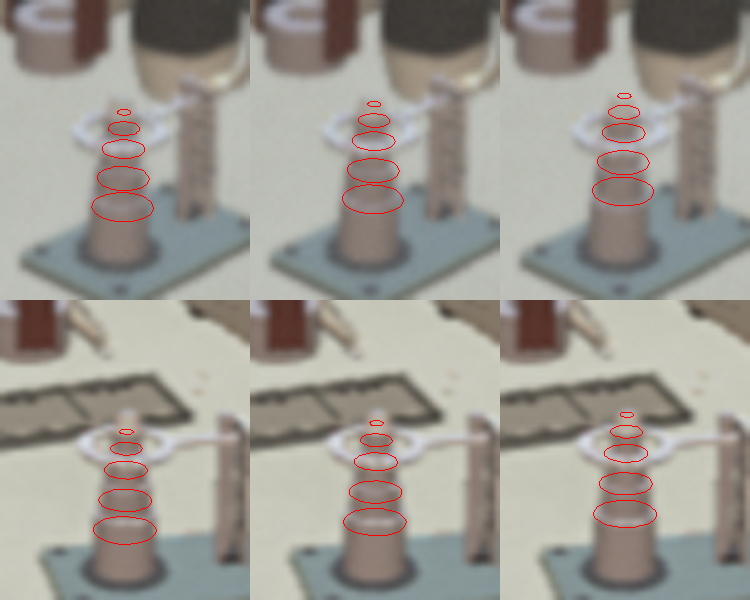

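The model overlay puts the tip at about 0.117–0.118, so the top step should be at about 0.0925. The collar stopped at 0.0928, which is the top step. I'll press a little more and shift sideways to check it isn't snagged.

>>> drive_tool:
  deltas:
    - [40,0.06,0,0,0,0,0]
    - [40,0.06,0,-0.02,0,0,0]
    - [40,0.06,0,-0.04,0,0,0]
    - [40,0.06,0,-0.05,0,0,0]
    - [40,0.06,0,-0.05,0,0,0]

```text
t: 15.82
tool_pos: [0.4497, -0.007, 0.0657]
tcp_rot: [0.992, -0.125, 0.001, -0.0]
ft_force: [0.1, 0.7, 7.8]
width: 0.0476
```

>>> drive_tool:
  deltas:
    - [40,0,0.05,0,0,0,0]
    - [40,0,0.1,0,0,0,0]
    - [40,0,0.1,0,0,0,0]

```text
t: 16.2
tool_pos: [0.4497, -0.007, 0.0657]
tcp_rot: [0.992, -0.126, 0.001, 0.001]
ft_force: [1.1, -2.9, 8.7]
width: 0.0477
```

>>> drive_tool:
  deltas:
    - [40,0,-0.1,0,0,0,0]
    - [40,0,-0.2,0,0,0,0]
    - [40,0,-0.2,0,0,0,0]

```text
t: 16.58
tool_pos: [0.4497, -0.007, 0.0657]
tcp_rot: [0.992, -0.125, 0.0, -0.001]
ft_force: [2.2, 3.6, 9.1]
width: 0.0478
```

>>> drive_tool:
  deltas:
    - [40,0,0.1,0.15,0,0,0]
    - [40,0.05,0.05,0.2,0,0,0]
    - [40,0.05,0.0,0.2,0,0,0]
    - [40,0.05,0.0,0.1,0,0,0]
    - [40,0.05,0.0,0.05,0,0,0]
    - [40,0.05,0.0,0,0,0,0]
    - [40,0.05,0.0,-0.02,0,0,0]
    - [40,0.05,0.0,-0.02,0,0,0]

```text
t: 17.58
tool_pos: [0.4494, -0.008, 0.0658]
tcp_rot: [0.992, -0.125, -0.0, 0.0]
ft_force: [-4.8, 1.5, 10.3]
width: 0.0475
```

>>> drive_tool:
  deltas:
    - [40,-0.05,0.1,0.2,0,0,0]
    - [40,-0.1,0.2,0.2,0,0,0]
    - [40,-0.1,0.2,0.1,0,0,0]
    - [40,-0.1,0.2,0.05,0,0,0]
    - [40,-0.1,0.2,0.02,0,0,0]
    - [40,-0.1,0.2,0.0,0,0,0]
    - [40,-0.1,0.2,0.0,0,0,0]

```text
t: 18.45
tool_pos: [0.4487, -0.0061, 0.0658]
tcp_rot: [0.992, -0.125, 0.0, 0.0]
ft_force: [-4.6, 0.1, 8.2]
width: 0.0478
```

>>> drive_tool:
  deltas:
    - [40,-0.03,0,-0.02,0,0,0]
    - [40,-0.05,0,-0.04,0,0,0]
    - [40,-0.05,0,-0.04,0,0,0]
    - [40,-0.05,0,-0.04,0,0,0]
    - [40,-0.05,0,-0.04,0,0,0]
    - [40,-0.05,0,-0.04,0,0,0]

```text
t: 19.2
tool_pos: [0.4487, -0.0061, 0.0657]
tcp_rot: [0.992, -0.125, 0.001, 0.0]
ft_force: [-3.4, 1.2, 9.7]
width: 0.0474
```

```bash
python3 look.py k13 210 150 180 150
```

```text
19.2 [ 0.4487 -0.0061  0.0657] 0.04742112021793225 [-3.37  1.24  9.66]
```

View pics/k13.png

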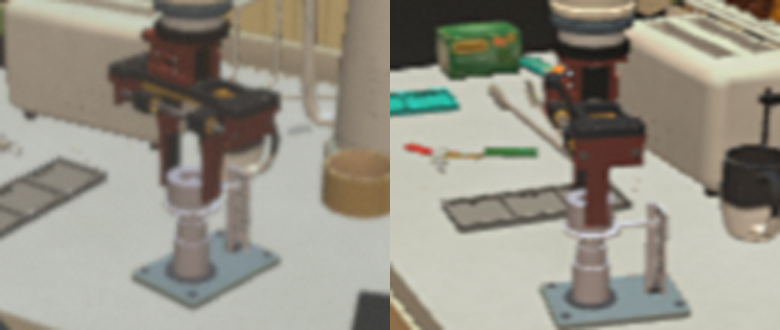

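View pics/k13w.png

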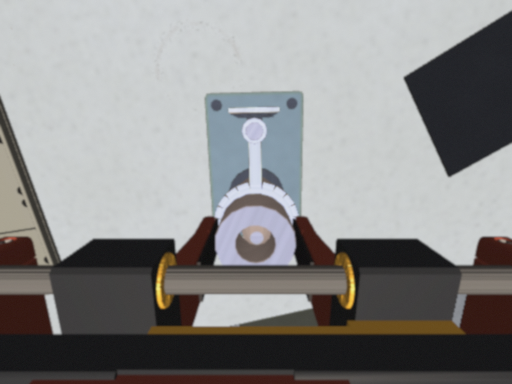

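Collar confirmed home on the top step: it stopped at the same height at several side offsets, and the taper tip shows just below the collar top in the bore. I'll lift it off and work out where the tray is.

>>> drive_tool:
  deltas:
    - [40,0,0,0.3,0,0,0]
    - [40,0,0,1,0,0,0]
    - [40,0,0,2.5,0,0,0]
    - [40,0,0,4.5,0,0,0]
    - [40,0,0,6.5,0,0,0]
    - [40,0,0,7.5,0,0,0]
    - [40,-1,2,7.5,0,0,0]
    - [40,-3,7,7.5,0,0,0]
    - [40,-6,13,7.5,0,0,0]
    - [40,-9,18.5,7.5,0,0,0]
    - [40,-10,20,7.5,0,0,0]
    - [40,-10,20,7.5,0,0,0]

```text
t: 20.85
tool_pos: [0.3476, 0.1952, 0.1395]
tcp_rot: [0.992, -0.123, 0.0, -0.0]
ft_force: [0.8, -0.7, -0.3]
width: 0.0476
```

```bash
python3 look.py k14 170 160 165 150
```

```text
20.85 [0.3476 0.1952 0.1395] 0.04760025298153925 [ 0.78 -0.67 -0.25]
```

View pics/k14.png

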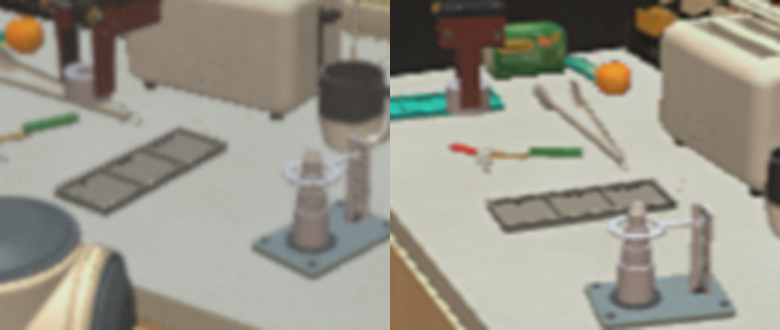

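View pics/k14w.png

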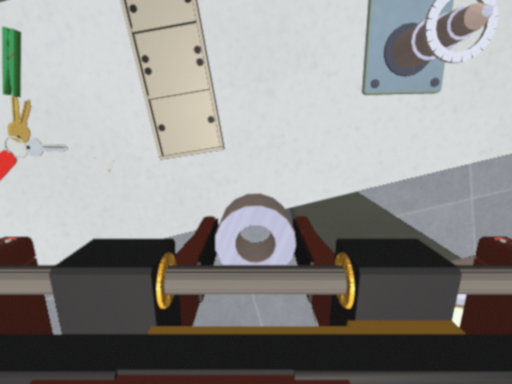

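The rider stayed down. The one-pip compartment is the near one, with its pips at (162,127) and (211,119).

```bash
python3 - <<'E'
from h import *
s,d,w,st=pickle.load(open('k14.pkl','rb'))
a=w['image'][60:170,130:240,::-1];cv2.imwrite('pics/w14z.png',cv2.resize(a,None,fx=5,fy=5,interpolation=cv2.INTER_CUBIC))
P=[onz(w,q,.005,st) for q in((162,127),(211,119))];print(P,np.mean(P,0).round(4),np.linalg.norm(P[0]-P[1]))
C=[onz(w,q,.012,st) for q in((162,158),(223,148),(151,99),(209,89))]
for c in C:print(c.round(4))
y=(C[0]-C[1]);print('y yaw-90',np.arctan2(y[1],y[0])-np.pi/2)
Rm=R.from_quat(st['tcp_rot']).as_matrix()
B=(190+327.5/5-.5,180+318.5/5-.5);c=onz(w,B,st['tool_pos'][2]+.057,st);print('collar',c.round(4));print(robot.read_state()['tool_pos'])
E
```

```text
[array([0.4381797 , 0.28688864, 0.005     ]), array([0.43258931, 0.22666039, 0.005     ])] [0.4354 0.2568 0.005 ] 0.06048714902745923
[0.4028 0.2966 0.012 ]
[0.3962 0.2212 0.012 ]
[0.4706 0.2866 0.012 ]
[0.4646 0.2184 0.012 ]
y yaw-90 -0.08768890031335719
collar [0.3479 0.1935 0.1965]
[0.34878103 0.193373   0.13922921]
```

View pics/w14z.png

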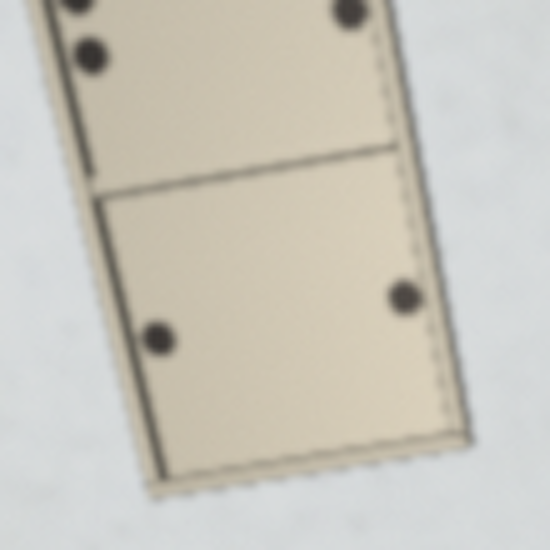

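```bash
python3 - <<'E'
from h import *
s,d,w,st=pickle.load(open('k14.pkl','rb'))
print('floor',w['image'][110,180],'pip',w['image'][127,162],'table',w['image'][60,90],'base',w['image'][30,385])
im=s['image'];m=proj(s,[.4354,.2568,.005]);print(m,im[int(m[1]),int(m[0])])
for n,c in(('scene',s),('side',d)):
    for r in spotter.outline_of(c,'tray'):
        ys,xs=np.nonzero(r['mask']);print(n,r['score'],r['extent'],np.median(c['image'][r['mask']],0),onz(c,(xs.mean(),ys.mean()),.006).round(3))
save(s,'s14.png');save(d,'d14.png')
E
```

```text
floor [207 199 179] pip [63 57 54] table [215 218 219] base [141 162 177]
[204.13940438 222.88621686] [136 132 120]
scene 0.74 [186.7, 202.0, 244.7, 231.5] [126. 122. 113.] [0.494 0.251 0.006]
scene 0.74 [90.9, 185.1, 150.1, 207.1] [ 36. 147. 133.] [0.451 0.687 0.006]
side 0.62 [151.0, 178.6, 204.8, 191.6] [ 44. 151. 135.] [0.426 0.694 0.006]
side 0.61 [195.4, 210.8, 260.2, 230.8] [132. 128. 118.] [0.501 0.253 0.006]
```

View pics/s14.png

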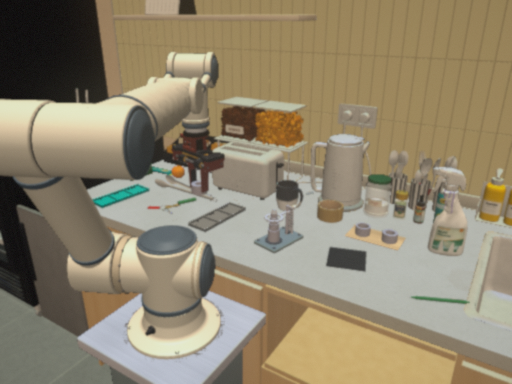

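View pics/d14.png

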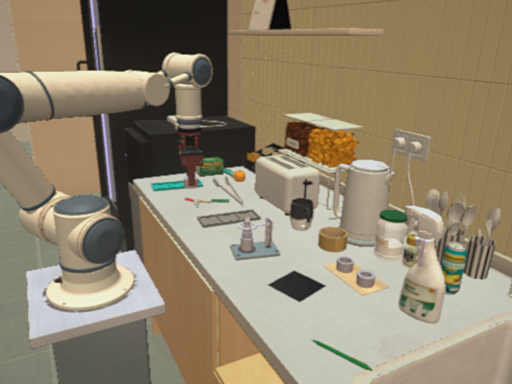

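Only two trays are visible, the teal one and this grey one, so this is the right tray; its pips look dark. Moving over slot 1.

>>> drive_tool:
  deltas:
    - [40,4,3,0,0,0,0.08]
    - [40,8,6,-1,0,0,0.16]
    - [40,8.7,6.2,-5,0,0,0.16]
    - [40,8.7,6.2,-10,0,0,0.16]
    - [40,8.7,6.2,-13,0,0,0.16]
    - [40,8.7,6.2,-13.6,0,0,0.16]
    - [40,8.7,6.2,-13.6,0,0,0.16]

```text
t: 21.98
tool_pos: [0.436, 0.2557, 0.0039]
tcp_rot: [0.999, -0.046, 0.0, -0.0]
ft_force: [0.5, -0.3, -1.3]
width: 0.0476
```

```bash
python3 look.py k15 150 160 165 170
```

```text
21.975 [0.436  0.2557 0.0039] 0.047577626812008306 [ 0.51 -0.26 -1.33]
```

View pics/k15.png

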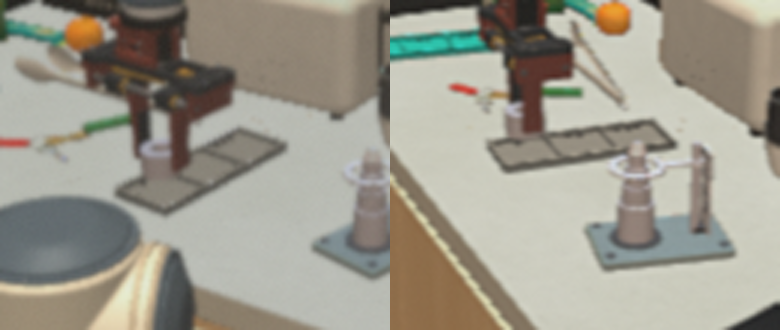

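View pics/k15w.png

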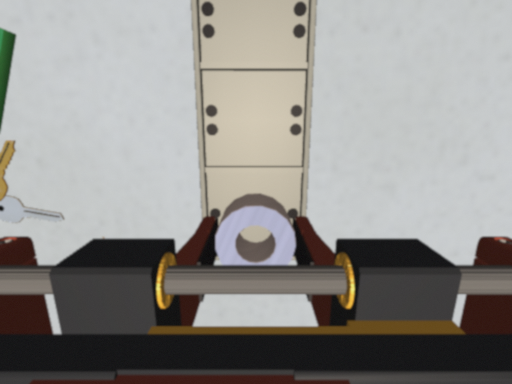

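```bash
python3 - <<'E'
from h import *
s,d,w,st=pickle.load(open('k15.pkl','rb'))
print([onz(w,q,.005,st).round(4) for q in((214,213.5),(293,213.5))])
B=(190+327.5/5-.5,180+318.5/5-.5);print(onz(w,B,st['tool_pos'][2]+.057,st).round(4),robot.read_state()['tool_pos'].round(4))
E
```

```text
[array([0.4388, 0.2861, 0.005 ]), array([0.4331, 0.2246, 0.005 ])]
[0.4363 0.2541 0.0609] [0.4367 0.2565 0.0053]
```

>>> drive_tool:
  deltas:
    - [40,0,0,-0.8,0,0,0]
    - [40,0,0,-1.4,0,0,0]
    - [40,0,0,-1.8,0,0,0]
    - [40,0,0,-2.0,0,0,0]
    - [40,0,0,-2.1,0,0,0]
    - [40,0,0,-2.1,0,0,0]

```text
t: 22.88
tool_pos: [0.4354, 0.2561, -0.0178]
tcp_rot: [0.999, -0.046, 0.0, -0.0]
ft_force: [-0.3, -0.3, -1.5]
width: 0.0477
```

>>> drive_tool:
  deltas:
    - [40,0,0,-0.1,0,0,0]
    - [40,0,0,-0.2,0,0,0]
    - [40,0,0,-0.3,0,0,0]
    - [40,0,0,-0.3,0,0,0]

```text
t: 23.38
tool_pos: [0.4352, 0.256, -0.021]
tcp_rot: [0.999, -0.046, -0.0, 0.0]
ft_force: [0.0, -0.3, -1.5]
width: 0.0476
```

>>> drive_tool:
  deltas:
    - [40,0,0,-0.05,0,0,0]
    - [40,0,0,-0.1,0,0,0]
    - [40,0,0,-0.1,0,0,0]

```text
t: 23.75
tool_pos: [0.4353, 0.256, -0.0219]
tcp_rot: [0.999, -0.046, -0.0, 0.0]
ft_force: [0.4, 0.1, -1.6]
width: 0.0471
```

>>> drive_tool:
  deltas:
    - [40,0,0,-0.05,0,0,0]
    - [40,0,0,-0.1,0,0,0]
    - [40,0,0,-0.1,0,0,0]

```text
t: 24.12
tool_pos: [0.4353, 0.256, -0.0229]
tcp_rot: [0.999, -0.046, -0.0, 0.0]
ft_force: [-0.3, 0.1, -0.8]
width: 0.0474
```

```bash
python3 look.py k16 150 160 165 170
```

```text
24.125 [ 0.4353  0.256  -0.0229] 0.047435889902155144 [-0.32  0.08 -0.76]
```

View pics/k16.png

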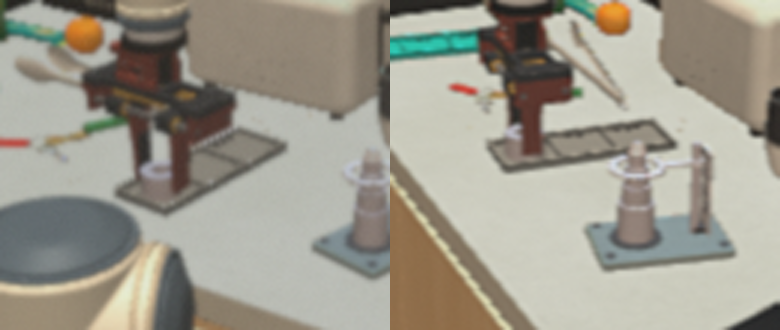

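>>> drive_tool:
  deltas:
    - [40,0,0,-0.05,0,0,0]
    - [40,0,0,-0.05,0,0,0]

```text
t: 24.52
tool_pos: [0.4354, 0.256, -0.023]
tcp_rot: [0.999, -0.046, 0.0, -0.0]
ft_force: [-1.1, -0.3, 2.3]
width: 0.0476
```

>>> drive_tool:
  deltas:
    - [57,0,0,0,0,0,0]
    - [60,0,0,0,0,0,0]
    - [64,0,0,0,0,0,0]
    - [68,0,0,0,0,0,0]
    - [68,0,0,0,0,0,0]

```text
t: 25.15
tool_pos: [0.4353, 0.256, -0.0235]
tcp_rot: [0.999, -0.046, -0.0, 0.0]
ft_force: [0.2, -0.4, 0.6]
width: 0.0597
```

>>> drive_tool:
  deltas:
    - [68,0,0,0.5,0,0,0]
    - [68,0,0,2,0,0,0]
    - [68,0,0,5,0,0,0]
    - [68,0,0,10,0,0,0]
    - [68,0,0,15,0,0,0]
    - [68,-4,0,18,0,0,0]
    - [68,-4,0,18,0,0,0]

```text
t: 26.02
tool_pos: [0.3957, 0.2571, 0.1617]
tcp_rot: [0.999, -0.045, 0.003, -0.002]
ft_force: [0.3, 1.0, -0.3]
width: 0.0593
```

```bash
python3 look.py k17 170 160 165 150;python3 - <<'E'
from h import *
s,d,w,st=pickle.load(open('k17.pkl','rb'))
print([ (r['score'],r['extent']) for r in spotter.outline_of(w,'collar_a')])
E
```

```text
26.025 [0.3957 0.2571 0.1617] 0.05928069499605363 [ 0.31  1.01 -0.31]
[(0.78, [232.5, 129.6, 266.0, 169.3])]
```

View pics/k17.png

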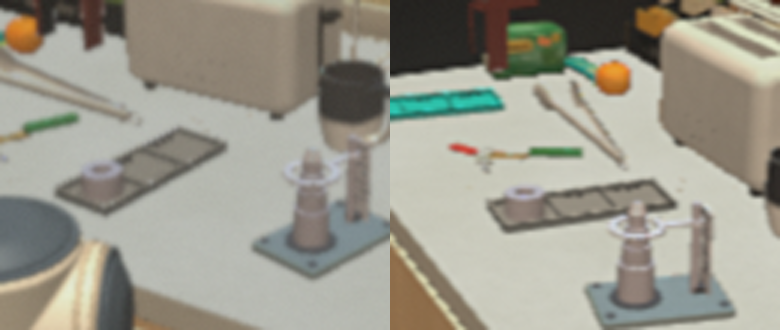

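View pics/k17w.png

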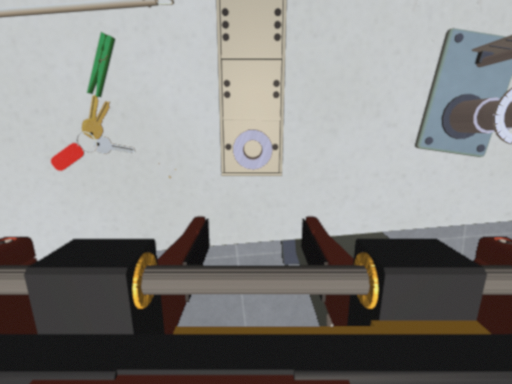

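```bash
python3 - <<'E'
from h import *
a=pickle.load(open('k8.pkl','rb'));b=pickle.load(open('k17.pkl','rb'))
ims=[cv2.resize(x['image'][r:r+50,c:c+50,::-1],None,fx=7,fy=7,interpolation=cv2.INTER_CUBIC) for x,r,c in((a[1],205,222),(b[1],205,222))]
cv2.imwrite('pics/r.png',np.hstack(ims))
x=[.45,-.0086];print([((proj(b[1],[*x,z])-[222,205]+.5)*7).round(1) for z in(.1,.096,.0928,.088)])
E
```

```text
[array([177.6, 130.2]), array([177.4, 138.8]), array([177.3, 145.7]), array([177.1, 155.9])]
```

View pics/r.png

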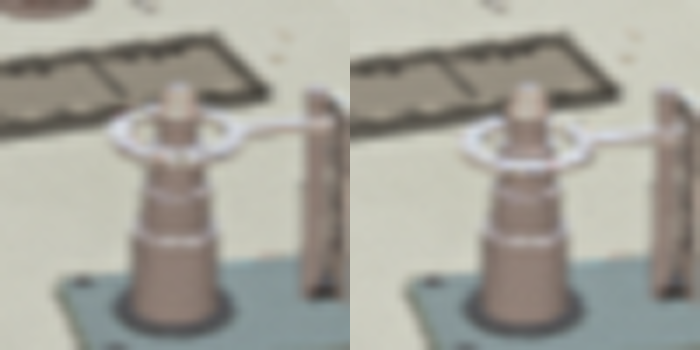

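```bash
python3 -c "
from h import *
print(finish_job(), robot.read_state()['t'])"
```

```text
the job is handed in; nothing more can be done
the job is handed in; nothing more can be done
```

I sized the collar from the mat on the gauge, where it stopped on the top step, and stood it in the 1-pip compartment. The job was handed in at about 26 s; no verdict is reported.

- **On the gauge:** The collar stopped with its underside about 93 mm above the worktop. It stopped there again after I lifted it about 2 mm and shifted it 1–2 mm sideways. Press readings were about 8–10 N. The bore measured about 23 mm in the wrist images, which agrees with the top step.
- **Final pictures:** The collar stands upright, within a few millimetres of the middle of the compartment. The rider stayed about 4.6 mm lower than at the start, so it reads roughly 0.006–0.007, inside the 0.003–0.023 zone. The gripper is clear of everything. I did not touch the spare collars, mug or tape.

**What disagreed:**
- **Fingertip height:** The fingertips sit about 35 mm higher than the reported tool point. The first grasp closed in the air above the collar, so I corrected the height from the camera images.
- **Camera offsets:** The scene camera placed points up to about 10 mm away from where the wrist camera did. I used the wrist camera for positioning.
- **Tray pips:** The pips on the grey tray looked dark in the images, not white as described. Only this tray and a teal look-alike were visible.

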